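Clamp an electrode in the thickness gauge with the ratchet thimble

ROBOT

A 6-joint arm with a two-finger parallel gripper is mounted at the origin on the work surface. World frame = base frame: x ahead of the robot, y to its left, z up, the work surface at z = 0. Lengths are in mm, angles in rad, forces in N, time in s.
With the tool pointing down it reaches from about 275 to 975 mm from the base axis. Payload 8.4 kg.
Tool frame: the origin (TCP) lies between the finger pads; the fingertips stand 8 mm ahead of it and the grasp point (between the pads) lies 11 mm behind it; z points along the fingers, y is the direction in which the jaws open and shut (so a half turn about z gives the same grasp; the last joint's range is limited). The gripper opens to 92 mm and grips with 3 to 60 N. Pads are 20 mm wide; open, the fingers measure 128 mm over their backs; the gripper's body (75 mm by 189 mm) begins 69 mm behind the grasp point.
Start: joints at [1.245, 0.353, 1.633, -0, 1.155, -0.002], TCP at [198.856, 592.524, 222.583] pointing down, gripper open.
Joint ranges: [-2.63, 2.63], [-0.92, 2.1], [0.06, 2.66], [-1.3, 4.44], [0, 2.69], [-3.02, 3.02]. Speed limits (rad/s): [2.22, 2.22, 2.79, 3.14, 3.14, 3.14].

INTERFACE

Orientations are given as a 3x3 rotation matrix whose columns are the frame's x, y, z axes.
In Python, from rig import r gives the robot as it stands.
- The arm moves only by the tool arm_command, never from a script. Its argument "motion" is a list of rows, each an object with "travel": the shift along the tool's x, y, z in m, a list of three; "spin": the turn about the tool's z in degrees; "fingers": the gripper command: -1 is fully open, 1 is shut, values between are in proportion. A call has 1 to 10 rows; each row shifts and turns the pose as measured when the row begins, along the tool's axes as they then stand; what a row does not reach is not made up. A row lasts 1/12 s, in which the tool goes at most 41.7 mm and 7.16 degrees, less where a joint would pass 70% of its speed; a pose out of reach is approached as far as the arm can. A call with a gripper value outside its range is refused whole. The fingers move at their own pace and stop on an object; the grip force is fixed at half the most. Time passes only in rows, so rows that do not move let the fingers close. It gives the time, the measured TCP pose, the force and the opening at its end, in the units of the state.
- r.get_state(): the state, without advancing time (a new reading comes with each control period).
- r.snapshot(name): name is "scene" or "top"; returns (picture, depth): 400x640x3 uint8, red, green, blue; 400x640 float32, mm along the optical axis (not along the pixel's ray), 0 where there is no reading.
- r.camera_model(name): a dict with "camera_matrix" (3x3 intrinsics, pixels), "R" (3x3) and "t" (3): a world point X has camera coordinates R X + t. Camera axes: x right, y down, z forward; pixel columns grow to the right and rows downward; lengths in mm; the calibration is good to about 2 mm. A picture is of the moment at which its call begins. camera_model takes no time and is no camera call.
- r.job_done(): hands the job in, once; it reports no verdict.
The state is a dict: "time_s": time; "joint_positions": joint angles; "dq": joint speeds; "effort": joint torques, N m; "position": TCP position; "tcp_rot": TCP orientation; "force": force on the tool from outside, world axes, zero at the start; "wrist_torque": the same for the moment, N m; "grip_width": finger opening in mm.
Only numpy, scipy, OpenCV 4.12 (cv2) and the standard library are available. Lean on these libraries where they do the work, as an engineer would, in place of code of your own. Each camera call takes 0.05 s, during which the arm holds its last target.

TASK

Take the flat electrode (not the round rod) out of the covered rack, and lay it flat on the gauge's bed between the rails, blade under the spindle and its tip right up against the stop (it goes in only when held by its black head, which the rack covers). Then turn the gauge's thimble clockwise until its ratchet has slipped by a quarter turn or so on the clamped blade, and let go, leaving the blade clamped. Leave everything else where it stands.

Things in the scene. Friction and masses are not known exactly. Their poses are not given: they have to be found in the camera images.
- plate_mid (a point): The flat electrode (0.13 to 0.2 kg), 170 mm long: flat aluminium blade 120 long, 30 wide, 10 thick, with a black plastic head at one end; undersides flush. This point: middle of its length, 5 above the underside (near the balance point); x points from head to blade tip, z up. It starts flat in one bay of the rack, head inside, blade sticking out, underside 14 above the bench.
- plate_head (a point): Middle of the head of the flat electrode, 60 mm behind plate_mid and 9 above the underside. The head is 50 long, 40 wide, 18 high, with a 4 mm brass stud on top. Axes as plate_mid.
- plate_tip (a point): Middle of the end face of the blade, 85 mm ahead of plate_mid, 5 above the underside. Axes as plate_mid.
- rack: Fixed dark grey plastic rack with two covered bays, open to its -x. Origin on the bench under the middle of the roofed part: 74 deep (x), 154 wide (y), 49 high. Bays at y = +45 and -45 mm, 52 wide, floor 14 above the bench, roof underside 42. The head is under the roof, out of reach; some 100 mm of blade is in the open: draw it 75 mm or more straight to the rack's -x before turning it.
- tongue (a point): Top of the rack's front edge, midway between the bays (rack x = -37, y = 0, z = 49 mm). In front of each bay a tongue 16 mm wide and 14 high runs on to rack x = -142 and carries the electrode; the blade is wider than it, so fingers pass down on both sides of it.
- gauge: Fixed bench thickness gauge, a grey C-shaped casting. Origin on the bench under the upright spindle axis; x points along the bed to the stop. Base x -90 to +75 mm, 104 wide, 22 high. Column with the stop: x +20 to +70, 54 wide, 130 high. Arm: x -22 to +70, 54 wide, from 100 to 130 above the bench; a boss of radius 14 under it down to 86. Spindle radius 8.
- bed_stop (a point): Middle of the bed at the foot of the stop (gauge x = +20 mm), on the bed's top, 30 above the bench. Axes as the gauge. With the blade tip at the stop, the middle of the head is 145 mm before it, outside the bed, with free space for fingers beside it down to the bench.
- bed_mouth (a point): Middle of the bed's open end (gauge x = -85 mm), on its top, 30 above the bench. Axes as the gauge. Along the whole bed stand two rails, inner faces 37 mm apart, tops 40 above the bench: the blade fits between, the head does not. From above the bed is open for gauge x below -25, so the blade can be let down there and slid the last 50 mm.
- thimble_mid (a point): Middle of the ratchet thimble on top of the gauge, an upright knurled steel cylinder, diameter 40 mm, 140 to 188 above the bench (and a 6 mm cap, diameter 26); this point is 164 above the bench, on the spindle axis. It turns but stays at its height. Clockwise from above lowers the spindle 2.5 mm per rad (0.04 N m). It may be turned in several goes. Axes as the gauge; they do not turn.
- spindle (a joint): How far the spindle has come down (m). At 0 its end is 48 mm above the bench, 8 above a blade on the bed; 0.008: touching the blade; 0.018: fully down on the empty bed. Starts at 0.001 to 0.0045.
- ratchet (a joint): How far the thimble has slipped on its screw (rad), 0 at the start. When the spindle presses on something the thimble slips at 0.075 N m: it goes on turning clockwise, this value grows, and the spindle stands still pressing with some 15 to 30 N; the screw stays tight when let go. Turning back raises the spindle again.
- rod: the other electrode, in the other bay: same black head but a round aluminium rod, diameter 14, length 120; its origin is under the middle of its length; leave it
- flask: conical glass flask, 74 mm wide, 122 high; origin at the centre of its underside; bystander
- beaker: glass beaker, 68 mm wide, 90 high; origin at the centre of its underside; bystander
- bottle: amber reagent bottle, 62 mm wide, 140 high; origin at the centre of its underside; bystander
- cylinder: glass measuring cylinder, foot 60 mm wide, 180 high; origin at the centre of its underside; bystander
- dish: covered glass dish, 94 mm wide, 18 high; origin at the centre of its underside; bystander
- spatula: spatula, 150 mm long, lying on the bench; origin under its middle; bystander
Things that resemble listed ones, but are neither listed nor needed, are in the scene too. What is shaped like the part that bears plate_mid but turquoise is not meant.

How it is judged (in metres and radians):
On the way, in this order (a step that is already met when the one before it is completed fails the run):
1. the flat electrode lies on the bed, its tip at the stop (x of plate_tip in the frame of gauge between 0.012 and 0.024 m and y of plate_tip in the frame of gauge between -0.006 and 0.006 m and z of plate_tip in the frame of gauge between 0.031 and 0.04 m and angle between plate_mid's own z axis and vertical below 0.08 rad and angle between the x axis of plate_mid and the x axis of gauge, either way round below 0.12 rad), for 0.2 s.
2. the ratchet has slipped with the spindle pressing on the electrode (value of joint ratchet above 0.6 rad and contact force between spindle and plate above 2 N), for 0.2 s.
At the end, for the whole second after the job is handed in: The flat electrode rests flat on the gauge's bed between the rails, blade tip within 8 mm of the stop, the spindle still pressing on it with more than 2 N, the ratchet having slipped at least 0.6 rad, electrode at rest; the bystanders within 30 mm of where they stood (all of step 1 and all of step 2 and linear speed of plate below 0.02 m/s); the robot touches nothing.
It fails at once if the round rod is moved more than 30 mm (distance of rod from where it was at the start of the episode above 0.03 m).
It fails at once if a piece of glassware or the spatula is moved more than 30 mm (distance of any of flask, beaker, bottle, cylinder, dish, spatula from where it was at the start of the episode above 0.03 m).
It also fails if it takes over 72 s, if anything falls off the work surface, if the arm or the gripper's body presses on something with over 40 N, if the wrist force passes 120 N, or if a joint passes its speed limit or range.

## Working session

There is one attempt and no reset: what is moved stays moved. The work goes in short steps, Python scripts to look and compute and a tool call to move; the robot and the scene stay as the last step left them, time stands still between calls to the robot, and variables do not carry over. Pictures are saved under pics/ and viewed, and the job is handed in when it is done.

Besides the shell and the picture viewer there is one more tool, called as name([rows], argument=value, ...), one row to a line, values as JSON. arm_command: Moves the arm, as the interface text tells. Its arguments: {"type":"object","properties":{"motion":{"type":"array"}},"required":["motion"]}

```bash
mkdir -p pics; ls
python3 - <<'E'
from rig import r
import cv2,numpy as np
s=r.get_state();print({k:np.round(v,3).tolist() for k,v in s.items()})
for n in("scene","top"):
    p,d=r.snapshot(n);cv2.imwrite(f"pics/{n}0.png",p[:,:,::-1]);np.save(f"{n}0.npy",d);np.save(f"{n}0p.npy",p)
    c=r.camera_model(n);print(n,{k:np.round(v,4).tolist() for k,v in c.items()})
E
```

```text
pics
{'time_s': 0.0, 'joint_positions': [1.245, 0.354, 1.634, 0.0, 1.155, -0.002], 'dq': [-0.0, -0.003, -0.001, 0.0, -0.0, 0.0], 'effort': [-0.001, -59.384, -33.422, 0.07, 0.023, -0.0], 'position': [198.705, 592.068, 221.889], 'tcp_rot': [[-0.948, 0.318, -0.0], [0.318, 0.948, -0.001], [0.0, -0.001, -1.0]], 'force': [0.082, -0.263, 0.55], 'wrist_torque': [0.015, 0.036, -0.003], 'grip_width': 91.682}
scene {'camera_matrix': [[497.5415, 0.0, 314.2481], [0.0, 497.5415, 207.2398], [0.0, 0.0, 1.0]], 'R': [[-0.4908, 0.8712, -0.0095], [0.6978, 0.3865, -0.6031], [-0.5218, -0.3026, -0.7976]], 't': [270.3744, -226.6671, 1478.0298]}
top {'camera_matrix': [[456.2426, 0.0, 322.4776], [0.0, 456.2426, 196.7907], [0.0, 0.0, 1.0]], 'R': [[-0.0241, -0.9997, -0.0078], [-0.9986, 0.0244, -0.0479], [0.048, 0.0067, -0.9988]], 't': [-29.5471, 440.5231, 1404.9794]}
```

View pics/scene0.png

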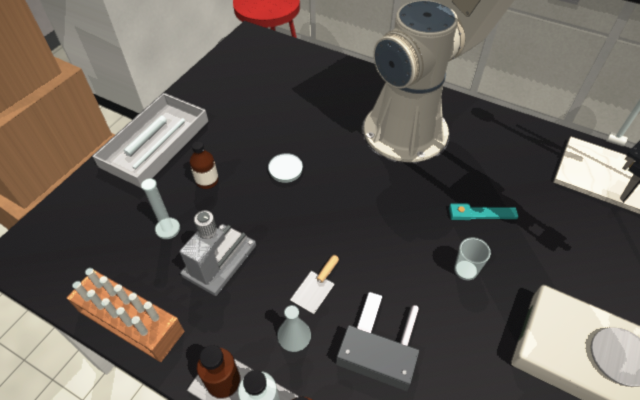

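View pics/top0.png

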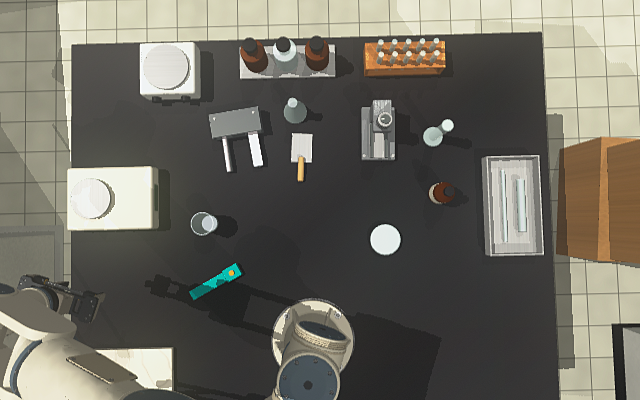

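Run:
```python
import cv2,numpy as np
p=cv2.imread("pics/top0.png")
a=cv2.resize(p[90:190,190:320],None,fx=6,fy=6,interpolation=cv2.INTER_CUBIC);cv2.imwrite("pics/rk.png",a)
a=cv2.resize(p[80:180,340:470],None,fx=6,fy=6,interpolation=cv2.INTER_CUBIC);cv2.imwrite("pics/ga.png",a)
```

```text
(no output)
```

View pics/rk.png

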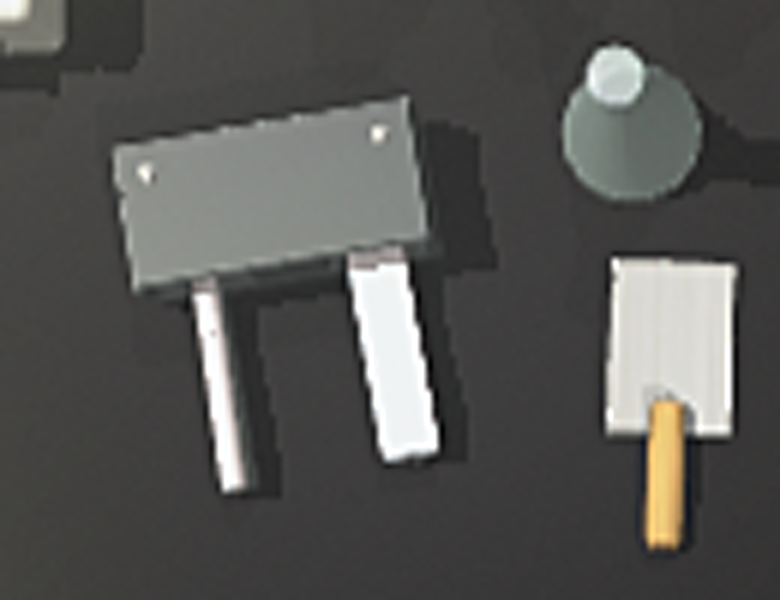

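View pics/ga.png

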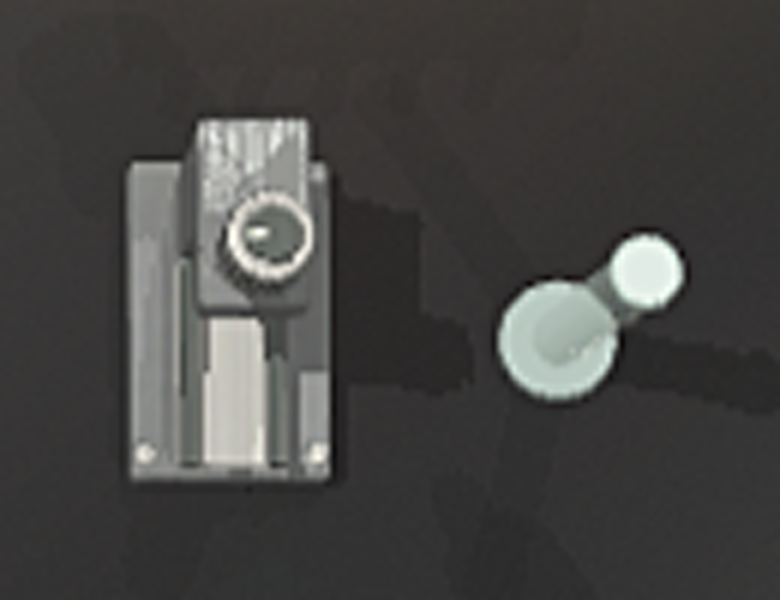

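```bash
cat > h.py <<'E'
from rig import r
import numpy as np,cv2
def cam(n):
    c=r.camera_model(n);return [np.array(c[k],float) for k in("camera_matrix","R","t")]
def cloud(n,d):
    K,R,t=cam(n);v,u=np.mgrid[0:400,0:640]
    P=np.stack([(u-K[0,2])/K[0,0]*d,(v-K[1,2])/K[1,1]*d,d],-1)
    return (P-t)@R
def plane(n,uv,z):
    K,R,t=cam(n);uv=np.atleast_2d(uv).astype(float)
    dr=np.c_[(uv-K[:2,2])/[K[0,0],K[1,1]],np.ones(len(uv))]@R;o=-R.T@t
    return o+dr*((z-o[2])/dr[:,2])[:,None]
def proj(n,X):
    K,R,t=cam(n);c=np.atleast_2d(X)@R.T+t;return (c@K.T)[:,:2]/c[:,2:]
E
python3 - <<'E'
from h import *
p=np.load("top0p.npy");d=np.load("top0.npy");C=cloud("top",d)
hsv=cv2.cvtColor(p,cv2.COLOR_RGB2HSV)
# blade mask
m=((hsv[...,2]>200)&(hsv[...,1]<40)).astype(np.uint8)
n,l,st,ce=cv2.connectedComponentsWithStats(m)
for i in range(1,n):
    if st[i,4]>60: print(i,st[i],ce[i].round(1),C[l==i].mean(0).round(1))
print("bench z",np.median(C[250:300,260:300,2]))
def rect(mask,z,nm):
    ys,xs=np.nonzero(mask);P=plane("top",np.c_[xs,ys],z)[:,:2].astype(np.float32)
    (c,s,a)=cv2.minAreaRect(P);print(nm,np.round(c,1),np.round(s,1),round(a,1),len(P))
def reg(x0,x1,y0,y1):
    M=np.zeros((400,640),bool);M[y0:y1,x0:x1]=1;return M
for z0,z1,nm,M in[(38,60,"rackroof",reg(200,275,95,140)),(15,35,"blade",reg(245,270,130,175)),(15,35,"rod",reg(215,240,130,175)),(110,140,"arm",reg(355,400,90,140)),(170,205,"thimble",reg(360,400,90,140)),(14,26,"base",reg(355,400,95,165))]:
    q=M&(C[...,2]>z0)&(C[...,2]<z1);Z=np.median(C[...,2][q]);print(nm,"z",Z);rect(q,Z,nm)
# gauge height section across mouth rows
for v in(135,145,150): print(v,[tuple(C[v,u].round(0).astype(int)) for u in range(360,398,2)])
E
```

```text
2 [  58    1   28   59 1247] [71.5 25.2] [1340.8 1164.4 -741.7]
3 [ 87   0  29  29 811] [101.   14.5] [1386.5 1017.  -735. ]
4 [117   0  29  29 800] [131.1  13.7] [1390.2  874.3 -743.4]
5 [148   0  29  28 770] [161.4  13.2] [1387.3  725.1 -740.5]
6 [178   0  29  27 753] [191.7  12.8] [1389.2  580.7 -749.1]
7 [208   0  29  26 744] [221.9  12.3] [1384.9  431.9 -743.4]
8 [238   0  29  25 722] [252.1  12. ] [1379.8  284.1 -737. ]
9 [268   0  30  25 689] [282.7  11.6] [1378.9  135.9 -739.9]
10 [299   0  29  24 655] [312.9  11.1] [1380.   -10.4 -745.8]
11 [329   0  29  23 640] [342.9  10.6] [1378.3 -156.3 -746. ]
12 [359   0  30  22 620] [373.5  10.3] [1374.5 -304.4 -743.1]
13 [390   0  30  21 610] [404.  10.] [1368.5 -450.6 -736. ]
14 [420   0  30  21 590] [434.4   9.6] [1369.8 -598.9 -742.5]
15 [450   0  31  20 562] [464.8   9.1] [1371.1 -748.  -749.8]
16 [481   0  30  19 547] [495.2   8.8] [1367.  -893.8 -746. ]
17 [511   0  31  32 892] [526.3  15.2] [ 1329.9 -1040.5  -742.9]
18 [542   0  30  17 498] [556.6   8. ] [ 1362.4 -1189.2  -745.5]
19 [ 573    0   31   46 1318] [588.   22.6] [ 1
[... 6053 characters left out ...]
.int64(580), np.int64(-184), np.int64(23)), (np.int64(578), np.int64(-189), np.int64(37)), (np.int64(577), np.int64(-195), np.int64(43)), (np.int64(579), np.int64(-202), np.int64(31)), (np.int64(579), np.int64(-208), np.int64(29)), (np.int64(578), np.int64(-214), np.int64(32)), (np.int64(579), np.int64(-221), np.int64(26)), (np.int64(578), np.int64(-226), np.int64(31)), (np.int64(578), np.int64(-232), np.int64(32)), (np.int64(576), np.int64(-237), np.int64(40)), (np.int64(580), np.int64(-247), np.int64(15)), (np.int64(579), np.int64(-252), np.int64(22)), (np.int64(578), np.int64(-258), np.int64(22)), (np.int64(578), np.int64(-265), np.int64(22)), (np.int64(580), np.int64(-273), np.int64(7))]
```

Run:
```python
from h import *
p=np.load("top0p.npy");hsv=cv2.cvtColor(p,cv2.COLOR_RGB2HSV)
def fit(box,vmin,z,up=8):
    x0,x1,y0,y1=box;g=cv2.resize(hsv[y0:y1,x0:x1,2],None,fx=up,fy=up,interpolation=cv2.INTER_CUBIC)
    m=((g>vmin)).astype(np.uint8)
    cs,_=cv2.findContours(m,0,cv2.CHAIN_APPROX_NONE);c=max(cs,key=cv2.contourArea)[:,0].astype(float)
    uv=(c+.5)/up-.5+[x0,y0];P=plane("top",uv,z)[:,:2].astype(np.float32)
    r_=cv2.minAreaRect(P);print(box,[np.round(q,2) for q in r_]);print(np.round(cv2.boxPoints(r_),1).tolist())
fit((242,272,128,172),160,24)
fit((372,388,134,156),150,30)
p2=np.load("scene0p.npy")
a=cv2.resize(p2[190:300,160:440][:,:,::-1],None,fx=2.8,fy=2.8,interpolation=cv2.INTER_CUBIC);cv2.imwrite("pics/sc.png",a)
K,R,t=cam("top");print((-R.T@t).round(0))
```

```text
(242, 272, 128, 172) [array([593.74, 164.64]), array([108.51,  31.01]), np.float64(9.29)]
[[537.7000122070312, 171.1999969482422], [542.7000122070312, 140.60000610351562], [649.7999877929688, 158.10000610351562], [644.7999877929688, 188.6999969482422]]
(372, 388, 134, 156) [array([ 595.39, -216.76]), array([31.87, 67.8 ]), np.float64(88.31)]
[[561.0, -231.6999969482422], [628.7999877929688, -233.6999969482422], [629.7000122070312, -201.8000030517578], [562.0, -199.8000030517578]]
[ 372.  -50. 1424.]
```

View pics/sc.png

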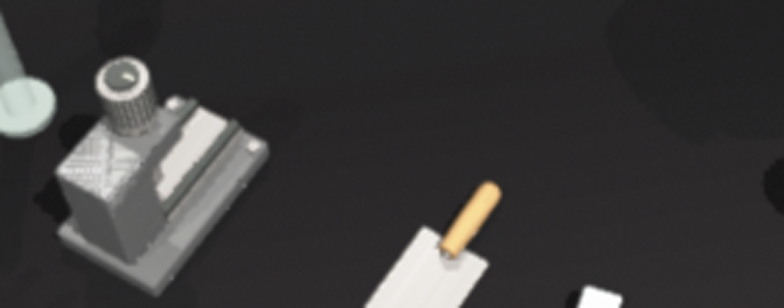

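arm_command([
  {"travel": [-0.036,-0.02,0],"spin": 0,"fingers": -1},
  {"travel": [-0.036,-0.02,0],"spin": 0,"fingers": -1},
  {"travel": [-0.036,-0.02,0],"spin": 0,"fingers": -1},
  {"travel": [-0.036,-0.02,0],"spin": 0,"fingers": -1},
  {"travel": [-0.036,-0.02,0],"spin": 0,"fingers": -1},
  {"travel": [-0.036,-0.02,0],"spin": 0,"fingers": -1},
  {"travel": [-0.036,-0.02,0],"spin": 0,"fingers": -1},
  {"travel": [-0.036,-0.02,0],"spin": 0,"fingers": -1},
  {"travel": [-0.036,-0.02,0],"spin": 0,"fingers": -1},
  {"travel": [-0.036,-0.02,0],"spin": 0,"fingers": -1},
])

```text
time_s: 0.93
position: [475.8, 286.2, 218.3]
tcp_rot: [[-0.952, 0.307, -0.004], [0.307, 0.952, -0.002], [0.003, -0.003, -1.0]]
force: [0.7, 0.2, 0.7]
grip_width: 92.1
```

arm_command([
  {"travel": [0,0,0],"spin": -7,"fingers": -1},
  {"travel": [0,0,0],"spin": -7,"fingers": -1},
  {"travel": [0,0,0],"spin": -7,"fingers": -1},
  {"travel": [0,0,0],"spin": -7,"fingers": -1},
  {"travel": [0,0,0],"spin": 0,"fingers": -1},
])

```text
time_s: 1.35
position: [481.6, 276.8, 216.8]
tcp_rot: [[-0.983, -0.185, -0.005], [-0.185, 0.983, -0.005], [0.006, -0.004, -1.0]]
force: [-0.3, -0.5, 0.5]
grip_width: 92.0
```

```bash
cat > go.py <<'E'
import sys,numpy as np
from rig import r
# usage: go.py x y z yaw_of_tool_y(deg) -> remaining delta in tool axes (mm), spin, with current state
s=r.get_state();P=np.array(s["position"]);R=np.array(s["tcp_rot"])
yaw=np.degrees(np.arctan2(R[1,1],R[0,1]))
print("t",round(s["time_s"],2),"pos",P.round(1),"yaw",round(yaw,2),"tilt",R[:,2].round(3),"F",np.round(s["force"],1),"T",np.round(s["wrist_torque"],2),"w",round(s["grip_width"],1),"q",np.round(s["joint_positions"],2))
if len(sys.argv)>3:
    T=np.array([float(a) for a in sys.argv[1:4]]);print("tool delta mm",(R.T@(T-P)).round(1))
    if len(sys.argv)>4: print("spin",round(-((float(sys.argv[4])-yaw+180)%360-180),2))
E
python3 go.py 585 163 80 99.2
```

```text
t 1.35 pos [481.6 276.8 216.8] yaw 100.67 tilt [-0.005 -0.005 -1.   ] F [-0.3 -0.5  0.5] T [ 0.03  0.01 -0.03] w 92.0 q [ 0.52  0.26  1.78 -0.    1.11 -1.24]
tool delta mm [ -81.4 -130.4  136.8]
spin 1.47
```

arm_command([
  {"travel": [-0.016,-0.026,0.026],"spin": 1.5,"fingers": -1},
  {"travel": [-0.016,-0.026,0.026],"spin": 0,"fingers": -1},
  {"travel": [-0.016,-0.026,0.026],"spin": 0,"fingers": -1},
  {"travel": [-0.016,-0.026,0.026],"spin": 0,"fingers": -1},
  {"travel": [-0.016,-0.026,0.026],"spin": 0,"fingers": -1},
  {"travel": [0,0,0],"spin": 0,"fingers": -1},
  {"travel": [0,0,0],"spin": 0,"fingers": -1},
])

```text
time_s: 1.93
position: [585.0, 158.6, 82.1]
tcp_rot: [[-0.991, -0.133, -0.002], [-0.133, 0.991, -0.001], [0.002, -0.001, -1.0]]
force: [0.1, -0.5, 1.0]
grip_width: 92.0
```

```bash
python3 go.py 585 163 12 99.2
python3 - <<'E'
from h import *
for n in("scene","top"):
    p,d=r.snapshot(n);b=(150,130,640,400) if 0 else None
    c=p[250:390,300:460] if n=="scene" else p[80:200,190:330]
    cv2.imwrite(f"pics/a_{n}.png",cv2.resize(c[:,:,::-1],None,fx=4,fy=4,interpolation=cv2.INTER_CUBIC))
E
```

```text
t 1.93 pos [585.  158.6  82.1] yaw 97.62 tilt [-0.002 -0.001 -1.   ] F [ 0.1 -0.5  1. ] T [0.07 0.02 0.01] w 92.0 q [ 0.26  0.49  1.78 -0.    0.87 -1.44]
tool delta mm [-0.7  4.5 70.1]
spin -1.58
```

View pics/a_scene.png

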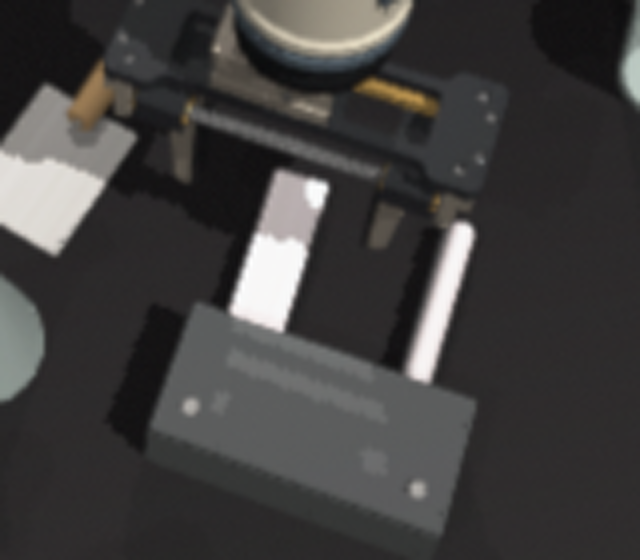

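View pics/a_top.png

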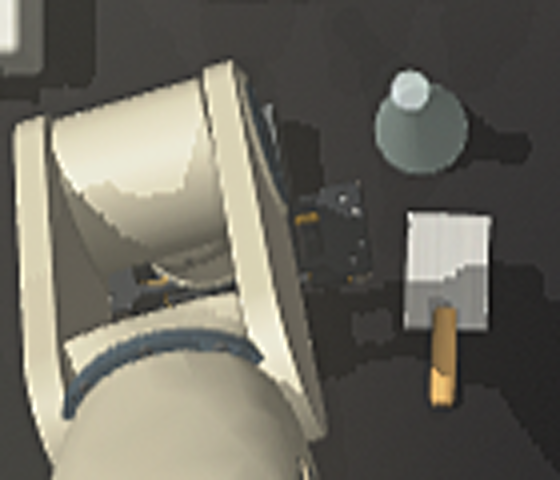

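The scene view shows the blade (crop 270,250) between the open fingers and the rod clear to the right. Descending.

arm_command([
  {"travel": [-0.001,0.0045,0.02],"spin": -1.6,"fingers": -1},
  {"travel": [0,0,0.02],"spin": 0,"fingers": -1},
  {"travel": [0,0,0.02],"spin": 0,"fingers": -1},
  {"travel": [0,0,0.005],"spin": 0,"fingers": -1},
  {"travel": [0,0,0],"spin": 0,"fingers": -1},
])

```text
time_s: 2.45
position: [586.8, 170.5, 23.3]
tcp_rot: [[-0.987, -0.163, 0.009], [-0.163, 0.987, 0.003], [-0.009, 0.001, -1.0]]
force: [0.1, -0.3, -0.3]
grip_width: 92.0
```

```bash
python3 go.py 585 163 12 99.2
```

```text
t 2.45 pos [586.8 170.5  23.3] yaw 99.36 tilt [ 0.009  0.003 -1.   ] F [ 0.1 -0.3 -0.3] T [ 0.04  0.02 -0.04] w 92.0 q [ 0.28  0.57  1.8   0.    0.76 -1.45]
tool delta mm [ 3.1 -7.1 11.3]
spin 0.16
```

arm_command([
  {"travel": [0.001,-0.006,0.006],"spin": 0,"fingers": -1},
  {"travel": [0,0,0.003],"spin": 0,"fingers": -1},
  {"travel": [0,0,0],"spin": 0,"fingers": -1},
])

```text
time_s: 2.7
position: [587.9, 166.1, 17.2]
tcp_rot: [[-0.986, -0.164, 0.013], [-0.164, 0.987, 0.004], [-0.013, 0.002, -1.0]]
force: [-0.4, -0.4, 0.2]
grip_width: 92.1
```

```bash
python3 go.py 585 163 12 99.2
```

```text
t 2.7 pos [587.9 166.1  17.2] yaw 99.42 tilt [ 0.013  0.004 -1.   ] F [-0.4 -0.4  0.2] T [ 0.04 -0.02 -0.01] w 92.1 q [ 0.27  0.58  1.81  0.    0.74 -1.46]
tool delta mm [ 3.4 -2.6  5.2]
spin 0.22
```

arm_command([
  {"travel": [0.002,-0.0025,0.004],"spin": 0,"fingers": -1},
  {"travel": [0,0,0.002],"spin": 0,"fingers": -1},
  {"travel": [0,0,0],"spin": 0,"fingers": -1},
])

```text
time_s: 2.95
position: [587.5, 163.2, 12.7]
tcp_rot: [[-0.987, -0.163, 0.016], [-0.163, 0.987, 0.005], [-0.016, 0.002, -1.0]]
force: [-0.5, -0.1, -0.1]
grip_width: 92.0
```

```bash
python3 go.py 585 163 12 99.2
```

```text
t 2.95 pos [587.5 163.2  12.7] yaw 99.38 tilt [ 0.016  0.005 -1.   ] F [-0.5 -0.1 -0.1] T [ 0.04  0.02 -0.  ] w 92.0 q [ 0.27  0.58  1.82  0.    0.73 -1.47]
tool delta mm [2.5 0.2 0.7]
spin 0.18
```

Close on the blade.

arm_command([
  {"travel": [0,0,0],"spin": 0,"fingers": 1},
  {"travel": [0,0,0],"spin": 0,"fingers": 1},
  {"travel": [0,0,0],"spin": 0,"fingers": 1},
  {"travel": [0,0,0],"spin": 0,"fingers": 1},
  {"travel": [0,0,0],"spin": 0,"fingers": 1},
  {"travel": [0,0,0],"spin": 0,"fingers": 1},
  {"travel": [0,0,0],"spin": 0,"fingers": 1},
  {"travel": [0,0,0],"spin": 0,"fingers": 1},
  {"travel": [0,0,0],"spin": 0,"fingers": 1},
  {"travel": [0,0,0],"spin": 0,"fingers": 1},
])

```text
time_s: 3.78
position: [588.0, 163.1, 13.2]
tcp_rot: [[-0.987, -0.162, 0.016], [-0.162, 0.987, 0.005], [-0.017, 0.002, -1.0]]
force: [-0.7, 0.1, 0.7]
grip_width: 29.4
```

```bash
python3 go.py 513 151.5 13 99.2
```

```text
t 3.78 pos [588.  163.1  13.2] yaw 99.34 tilt [ 0.016  0.005 -1.   ] F [-0.7  0.1  0.7] T [-0.02  0.02 -0.03] w 29.4 q [ 0.27  0.58  1.82  0.    0.73 -1.47]
tool delta mm [75.8  0.8 -1.1]
spin 0.14
```

arm_command([
  {"travel": [0.012,0,-0.001],"spin": 0,"fingers": 1},
  {"travel": [0.012,0,0],"spin": 0,"fingers": 1},
  {"travel": [0.012,0,-0.0005],"spin": 0,"fingers": 1},
  {"travel": [0.012,0,0],"spin": 0,"fingers": 1},
  {"travel": [0.012,0,-0.0005],"spin": 0,"fingers": 1},
  {"travel": [0.008,0,0],"spin": 0,"fingers": 1},
  {"travel": [0,0,0],"spin": 0,"fingers": 1},
])

```text
time_s: 4.37
position: [515.5, 151.0, 13.2]
tcp_rot: [[-0.987, -0.162, 0.015], [-0.162, 0.987, 0.004], [-0.015, 0.002, -1.0]]
force: [-0.8, -0.9, 0.9]
grip_width: 29.6
```

```bash
python3 go.py 514 151.5 13 99.2
```

```text
t 4.37 pos [515.5 151.   13.2] yaw 99.34 tilt [ 0.015  0.004 -1.   ] F [-0.8 -0.9  0.9] T [-0.05  0.26  0.05] w 29.6 q [ 0.28  0.51  1.98  0.    0.64 -1.45]
tool delta mm [1.4 0.8 0.2]
spin 0.14
```

Run:
```python
from h import *
for n in("scene",):
    p,d=r.snapshot(n)
    c=p[220:390,300:460]
    cv2.imwrite(f"pics/b_{n}.png",cv2.resize(c[:,:,::-1],None,fx=3.5,fy=3.5,interpolation=cv2.INTER_CUBIC))
```

```text
(no output)
```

View pics/b_scene.png

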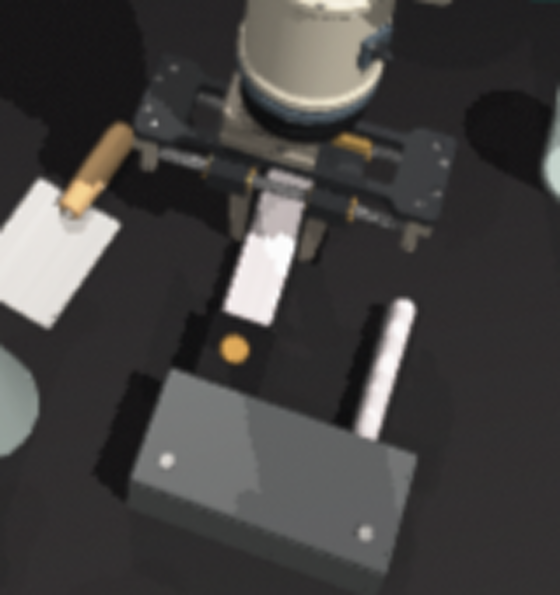

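Run:
```python
from h import *
print(plane("scene",[[366.7,319.3]],35), plane("scene",[[300+248/3.5-.4,220+319/3.5-.4]],24))
```

```text
[[612.13842139 165.65919807  35.        ]] [[584.81878098 162.61990602  24.        ]]
```

arm_command([
  {"travel": [0,0,0.0005],"spin": 0,"fingers": -1},
  {"travel": [0,0,0],"spin": 0,"fingers": -1},
  {"travel": [0,0,0],"spin": 0,"fingers": -1},
  {"travel": [0,0,0],"spin": 0,"fingers": -1},
  {"travel": [0,0,0],"spin": 0,"fingers": -1},
  {"travel": [0,0,-0.015],"spin": 0,"fingers": -1},
  {"travel": [0,0,-0.02],"spin": 0,"fingers": -1},
  {"travel": [0,0,-0.02],"spin": 0,"fingers": -1},
  {"travel": [0,0,0],"spin": 0,"fingers": -1},
])

```text
time_s: 5.17
position: [518.3, 151.4, 68.7]
tcp_rot: [[-0.987, -0.162, 0.016], [-0.162, 0.987, 0.005], [-0.017, 0.002, -1.0]]
force: [1.6, -0.1, -0.3]
grip_width: 87.1
```

```bash
python3 go.py 612 166.8 60 99.2
```

```text
t 5.17 pos [518.3 151.4  68.7] yaw 99.32 tilt [ 0.016  0.005 -1.   ] F [ 1.6 -0.1 -0.3] T [ 0.   -0.02 -0.02] w 87.1 q [ 0.28  0.42  1.95  0.    0.76 -1.45]
tool delta mm [-94.8  -0.   10.3]
spin 0.12
```

arm_command([
  {"travel": [-0.024,0,0],"spin": 0,"fingers": -1},
  {"travel": [-0.024,0,0],"spin": 0,"fingers": -1},
  {"travel": [-0.024,0,0],"spin": 0,"fingers": -1},
  {"travel": [-0.018,0,0],"spin": 0,"fingers": -1},
  {"travel": [0,0,0],"spin": 0,"fingers": -1},
  {"travel": [0,0,0],"spin": 0,"fingers": -1},
])

```text
time_s: 5.67
position: [610.2, 166.3, 68.6]
tcp_rot: [[-0.987, -0.162, 0.016], [-0.162, 0.987, 0.005], [-0.017, 0.002, -1.0]]
force: [-1.3, 0.5, -0.4]
grip_width: 92.3
```

```bash
python3 go.py 612 166.8 15 99.2
python3 - <<'E'
from h import *
for n in("scene",):
    p,d=r.snapshot(n)
    c=p[220:390,300:460]
    cv2.imwrite(f"pics/c_{n}.png",cv2.resize(c[:,:,::-1],None,fx=3.5,fy=3.5,interpolation=cv2.INTER_CUBIC))
E
```

```text
t 5.67 pos [610.2 166.3  68.6] yaw 99.33 tilt [ 0.016  0.005 -1.   ] F [-1.3  0.5 -0.4] T [-0.01  0.01  0.03] w 92.3 q [ 0.26  0.53  1.74  0.    0.85 -1.47]
tool delta mm [-1.   0.1 53.6]
spin 0.13
```

View pics/c_scene.png

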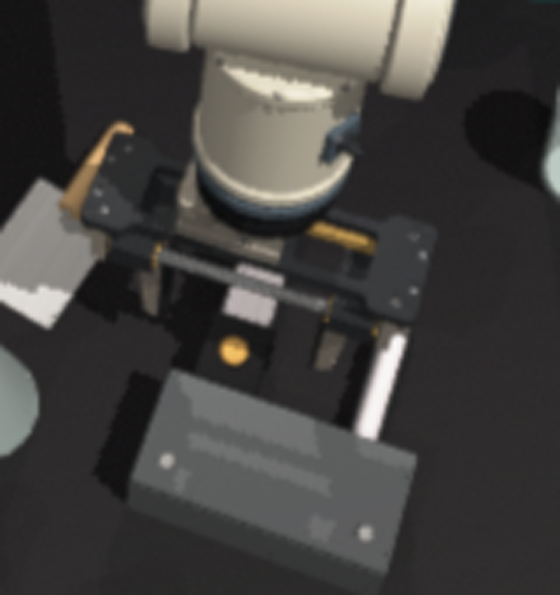

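arm_command([
  {"travel": [-0.001,0,0.015],"spin": 0,"fingers": -1},
  {"travel": [0,0,0.015],"spin": 0,"fingers": -1},
  {"travel": [0,0,0.012],"spin": 0,"fingers": -1},
  {"travel": [0,0,0],"spin": 0,"fingers": -1},
  {"travel": [0,0,0],"spin": 0,"fingers": -1},
])

```text
time_s: 6.13
position: [606.5, 165.7, 23.8]
tcp_rot: [[-0.987, -0.162, 0.012], [-0.162, 0.987, 0.004], [-0.013, 0.002, -1.0]]
force: [0.3, -0.6, 0.4]
grip_width: 91.6
```

```bash
python3 go.py 612 166.8 15 99.2
```

```text
t 6.13 pos [606.5 165.7  23.8] yaw 99.34 tilt [ 0.012  0.004 -1.   ] F [ 0.3 -0.6  0.4] T [0.04 0.01 0.  ] w 91.6 q [ 0.26  0.59  1.77  0.    0.77 -1.47]
tool delta mm [-5.5  0.2  8.9]
spin 0.14
```

arm_command([
  {"travel": [-0.004,0,0.004],"spin": 0,"fingers": -1},
  {"travel": [-0.001,0,0.003],"spin": 0,"fingers": -1},
  {"travel": [0,0,0],"spin": 0,"fingers": -1},
])

```text
time_s: 6.38
position: [611.4, 166.6, 17.3]
tcp_rot: [[-0.987, -0.162, 0.012], [-0.162, 0.987, 0.004], [-0.013, 0.002, -1.0]]
force: [-0.0, -0.7, -0.6]
grip_width: 92.0
```

```bash
python3 go.py 612 166.8 15 99.2
```

```text
t 6.38 pos [611.4 166.6  17.3] yaw 99.35 tilt [ 0.012  0.004 -1.   ] F [-0.  -0.7 -0.6] T [ 0.06  0.03 -0.02] w 92.0 q [ 0.26  0.61  1.76  0.    0.77 -1.47]
tool delta mm [-0.6  0.1  2.3]
spin 0.15
```

arm_command([
  {"travel": [0,0,0.002],"spin": 0,"fingers": 1},
  {"travel": [0,0,0],"spin": 0,"fingers": 1},
  {"travel": [0,0,0],"spin": 0,"fingers": 1},
  {"travel": [0,0,0],"spin": 0,"fingers": 1},
  {"travel": [0,0,0],"spin": 0,"fingers": 1},
  {"travel": [0,0,0],"spin": 0,"fingers": 1},
  {"travel": [0,0,0],"spin": 0,"fingers": 1},
  {"travel": [0,0,0],"spin": 0,"fingers": 1},
])

```text
time_s: 7.05
position: [612.8, 166.9, 16.7]
tcp_rot: [[-0.987, -0.162, 0.015], [-0.162, 0.987, 0.004], [-0.016, 0.002, -1.0]]
force: [-0.3, -0.5, 0.6]
grip_width: 41.0
```

arm_command([
  {"travel": [0,0,-0.004],"spin": 0,"fingers": 1},
  {"travel": [0,0,-0.004],"spin": 0,"fingers": 1},
  {"travel": [0,0,-0.006],"spin": 0,"fingers": 1},
  {"travel": [0.005,0,-0.01],"spin": 0,"fingers": 1},
  {"travel": [0.01,0,-0.01],"spin": 0,"fingers": 1},
  {"travel": [0.01,0,-0.01],"spin": 0,"fingers": 1},
  {"travel": [0.01,0,-0.01],"spin": 0,"fingers": 1},
  {"travel": [0,0,0],"spin": 0,"fingers": 1},
])

```text
time_s: 7.72
position: [574.9, 160.5, 75.4]
tcp_rot: [[-0.987, -0.162, 0.015], [-0.162, 0.987, 0.004], [-0.015, 0.002, -1.0]]
force: [0.8, -0.7, -1.7]
grip_width: 39.9
```

```bash
python3 go.py 450 60 130 0
python3 - <<'E'
from h import *
p,d=r.snapshot("scene");np.save("d_d.npy",d);np.save("d_p.npy",p)
c=p[170:370,280:460]
cv2.imwrite(f"pics/d.png",cv2.resize(c[:,:,::-1],None,fx=3,fy=3,interpolation=cv2.INTER_CUBIC))
E
```

```text
t 7.72 pos [574.9 160.5  75.4] yaw 99.34 tilt [ 0.015  0.004 -1.   ] F [ 0.8 -0.7 -1.7] T [ 0.04 -0.07  0.03] w 39.9 q [ 0.27  0.48  1.82  0.    0.83 -1.46]
tool delta mm [138.7 -78.8 -56.8]
spin 99.34
```

View pics/d.png

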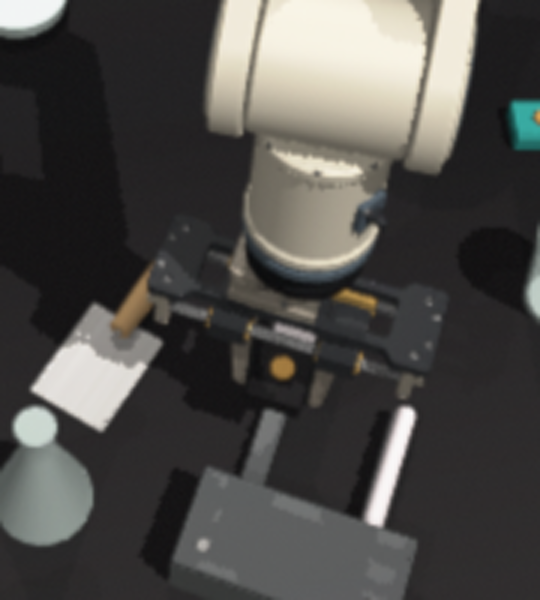

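arm_command([
  {"travel": [0.028,-0.016,-0.012],"spin": 0,"fingers": 1},
  {"travel": [0.028,-0.016,-0.012],"spin": 0,"fingers": 1},
  {"travel": [0.028,-0.016,-0.012],"spin": 0,"fingers": 1},
  {"travel": [0.028,-0.016,-0.012],"spin": 0,"fingers": 1},
  {"travel": [0.02,-0.012,-0.008],"spin": 0,"fingers": 1},
  {"travel": [0,0,0],"spin": 6,"fingers": 1},
  {"travel": [0,0,0],"spin": 7,"fingers": 1},
  {"travel": [0,0,0],"spin": 7,"fingers": 1},
  {"travel": [0,0,0],"spin": 7,"fingers": 1},
  {"travel": [0,0,0],"spin": 7,"fingers": 1},
])

```text
time_s: 8.6
position: [455.3, 60.3, 130.3]
tcp_rot: [[-0.904, 0.426, 0.021], [0.426, 0.905, 0.005], [-0.017, 0.014, -1.0]]
force: [0.8, -0.6, -1.5]
grip_width: 39.9
```

arm_command([
  {"travel": [0,0,0],"spin": 7,"fingers": 1},
  {"travel": [0,0,0],"spin": 7,"fingers": 1},
  {"travel": [0,0,0],"spin": 7,"fingers": 1},
  {"travel": [0,0,0],"spin": 7,"fingers": 1},
  {"travel": [0,0,0],"spin": 7,"fingers": 1},
  {"travel": [0,0,0],"spin": 7,"fingers": 1},
  {"travel": [0,0,0],"spin": 7,"fingers": 1},
  {"travel": [0,0,0],"spin": 7,"fingers": 1},
  {"travel": [0,0,0],"spin": 7,"fingers": 1},
  {"travel": [0,0,0],"spin": 7,"fingers": 1},
])

```text
time_s: 9.43
position: [459.9, 60.2, 130.1]
tcp_rot: [[0.119, 0.993, 0.024], [0.993, -0.119, 0.005], [0.008, 0.023, -1.0]]
force: [-0.1, 0.8, -0.7]
grip_width: 39.6
```

```bash
python3 go.py 440 -210 130 -91.6
```

```text
t 9.43 pos [459.9  60.2 130.1] yaw -6.83 tilt [ 0.024  0.005 -1.   ] F [-0.1  0.8 -0.7] T [-0.1   0.15 -0.08] w 39.6 q [0.13 0.21 2.07 0.   0.83 0.24]
tool delta mm [-270.6   12.4   -1.7]
spin 84.77
```

arm_command([
  {"travel": [0,0,0],"spin": 7,"fingers": 1},
  {"travel": [0,0,0],"spin": 7,"fingers": 1},
  {"travel": [0,0,0],"spin": 7,"fingers": 1},
  {"travel": [0,0,0],"spin": 7,"fingers": 1},
  {"travel": [0,0,0],"spin": 7,"fingers": 1},
  {"travel": [0,0,0],"spin": 7,"fingers": 1},
  {"travel": [0,0,0],"spin": 7,"fingers": 1},
  {"travel": [0,0,0],"spin": 7,"fingers": 1},
  {"travel": [0,0,0],"spin": 7,"fingers": 1},
  {"travel": [0,0,0],"spin": 7,"fingers": 1},
])

```text
time_s: 10.27
position: [463.9, 60.2, 129.5]
tcp_rot: [[0.979, 0.2, 0.025], [0.2, -0.98, 0.005], [0.025, 0.001, -1.0]]
force: [-1.2, 0.3, -1.9]
grip_width: 39.9
```

```bash
python3 go.py 430 -210 130 -91.6
```

```text
t 10.27 pos [463.9  60.2 129.5] yaw -78.45 tilt [ 0.025  0.005 -1.   ] F [-1.2  0.3 -1.9] T [-0.04  0.27  0.01] w 39.9 q [0.12 0.22 2.07 0.   0.83 1.49]
tool delta mm [-87.2 257.9  -2.6]
spin 13.15
```

arm_command([
  {"travel": [-0.009,0.037,0],"spin": 0,"fingers": 1},
  {"travel": [-0.009,0.037,0],"spin": 0,"fingers": 1},
  {"travel": [-0.009,0.037,0],"spin": 0,"fingers": 1},
  {"travel": [-0.009,0.037,0],"spin": 0,"fingers": 1},
  {"travel": [-0.009,0.037,0],"spin": 0,"fingers": 1},
  {"travel": [-0.009,0.037,0],"spin": 0,"fingers": 1},
  {"travel": [-0.006,0.03,0],"spin": 0,"fingers": 1},
  {"travel": [0,0,0],"spin": 6,"fingers": 1},
  {"travel": [0,0,0],"spin": 6,"fingers": 1},
  {"travel": [0,0,0],"spin": 0,"fingers": 1},
])

```text
time_s: 11.1
position: [457.5, -212.0, 127.9]
tcp_rot: [[0.999, -0.025, 0.031], [-0.025, -1.0, 0.003], [0.031, -0.004, -1.0]]
force: [-0.7, -0.5, -1.2]
grip_width: 39.4
```

```bash
python3 go.py 455 -210 130 -91.6
python3 - <<'E'
from h import *
for n in("scene","top"):
    p,d=r.snapshot(n);np.save(n+"e_d.npy",d);np.save(n+"e_p.npy",p)
    c=p[150:310,150:330] if n=="scene" else p[80:210,340:480]
    cv2.imwrite(f"pics/e_{n}.png",cv2.resize(c[:,:,::-1],None,fx=4,fy=4,interpolation=cv2.INTER_CUBIC))
E
```

```text
t 11.1 pos [ 457.5 -212.   127.9] yaw -91.41 tilt [ 0.031  0.003 -1.   ] F [-0.7 -0.5 -1.2] T [-0.05  0.25 -0.01] w 39.4 q [-0.45  0.27  1.99  0.02  0.85  1.13]
tool delta mm [-2.5 -1.9 -2.1]
spin 0.19
```

View pics/e_scene.png

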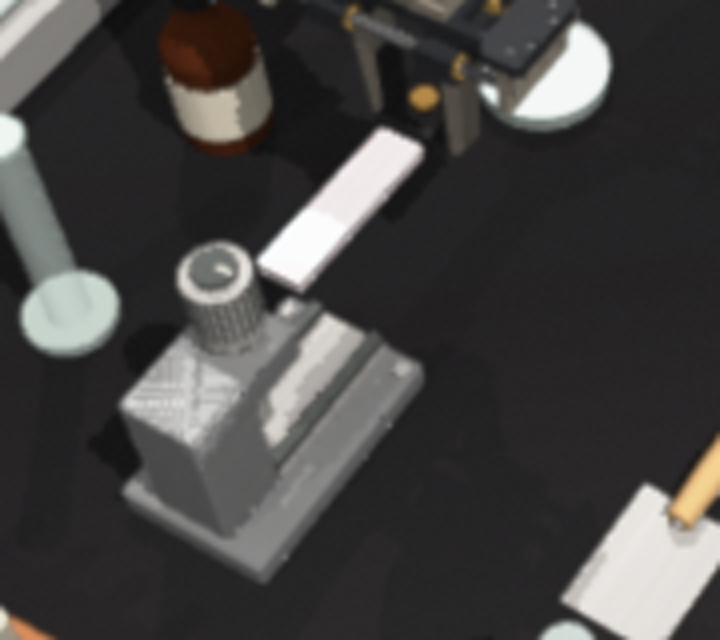

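View pics/e_top.png

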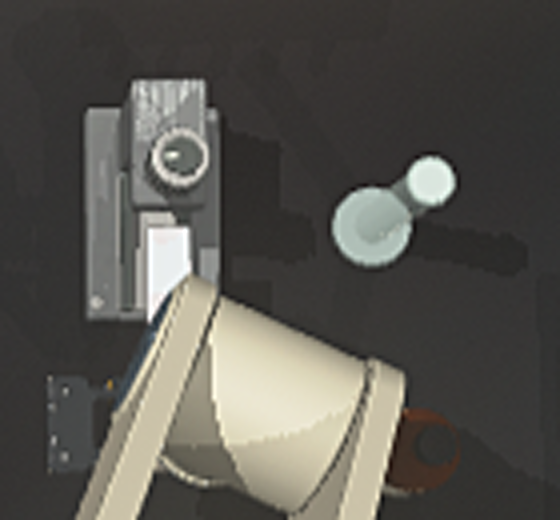

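Run:
```python
from h import *
for n in("scene","top"):
    d=np.load(n+"e_d.npy");p=np.load(n+"e_p.npy");C=cloud(n,d)
    hsv=cv2.cvtColor(p,cv2.COLOR_RGB2HSV)
    M=(C[...,2]>105)&(C[...,2]<165)&(C[...,0]>470)&(C[...,0]<612)&(abs(C[...,1]+212)<30)&(hsv[...,2]>150)
    Q=C[M];Q=Q[(Q[:,0]>490)]
    A=np.c_[Q[:,0]-550,Q[:,1]+212,np.ones(len(Q))];k=np.linalg.lstsq(A,Q[:,2],rcond=None)[0]
    print(n,len(Q),"slope x,y",k.round(3),"range",Q.min(0).round(0),Q.max(0).round(0))
    # blade outline at its own height
    g=(M.astype(np.uint8)); ys,xs=np.nonzero(M);P=plane(n,np.c_[xs,ys],k[2])[:,:2].astype(np.float32)
    r_=cv2.minAreaRect(P);print([np.round(q,1) for q in r_],np.round(cv2.boxPoints(r_),1).tolist())
K,R,t=cam("scene")
```

```text
scene 525 slope x,y [ 3.50000e-02 -7.00000e-03  1.38935e+02] range [ 490. -232.  130.] [ 602. -196.  146.]
[array([ 541.6, -212.7]), array([ 32.2, 119.5]), np.float64(87.1)] [[481.1000061035156, -225.6999969482422], [600.5, -231.8000030517578], [602.0999755859375, -199.6999969482422], [482.79998779296875, -193.60000610351562]]
top 176 slope x,y [4.40000e-02 4.20000e-02 1.39273e+02] range [ 537. -228.  133.] [ 599. -198.  147.]
[array([ 567.6, -212.9]), array([28.3, 62.8]), np.float64(88.3)] [[535.7999877929688, -226.10000610351562], [598.5999755859375, -228.0], [599.4000244140625, -199.6999969482422], [536.7000122070312, -197.8000030517578]]
```

arm_command([
  {"travel": [0,-0.001,0.014],"spin": 0,"fingers": 1},
  {"travel": [0,0,0.014],"spin": 0,"fingers": 1},
  {"travel": [0,0,0.014],"spin": 0,"fingers": 1},
  {"travel": [0,0,0.014],"spin": 0,"fingers": 1},
  {"travel": [0,0,0.008],"spin": 0,"fingers": 1},
  {"travel": [0,0,0],"spin": 0,"fingers": 1},
  {"travel": [0,0,0],"spin": 0,"fingers": 1},
])

```text
time_s: 11.78
position: [461.6, -206.4, 62.3]
tcp_rot: [[0.999, 0.012, 0.032], [0.012, -1.0, 0.003], [0.032, -0.003, -0.999]]
force: [0.5, -0.5, -1.4]
grip_width: 39.6
```

```bash
python3 go.py 455 -210.6 44 -91.6
cat > look.py <<'E'
import sys
from h import *
nm=sys.argv[1]
for n in("scene","top"):
    p,d=r.snapshot(n);np.save(n+nm+"_d.npy",d);np.save(n+nm+"_p.npy",p)
    c=p[180:300,170:290] if n=="scene" else p[90:170,355:415]
    cv2.imwrite(f"pics/{nm}_{n}.png",cv2.resize(c[:,:,::-1],None,fx=5 if n=="scene" else 7,fy=5 if n=="scene" else 7,interpolation=cv2.INTER_CUBIC))
E
python3 look.py f
```

```text
t 11.78 pos [ 461.6 -206.4   62.3] yaw -89.34 tilt [ 0.032  0.003 -0.999] F [ 0.5 -0.5 -1.4] T [ 0.02  0.22 -0.03] w 39.6 q [-0.44  0.38  2.03  0.03  0.7   1.1 ]
tool delta mm [-7.2  4.1 18.1]
spin 2.26
```

View pics/f_scene.png

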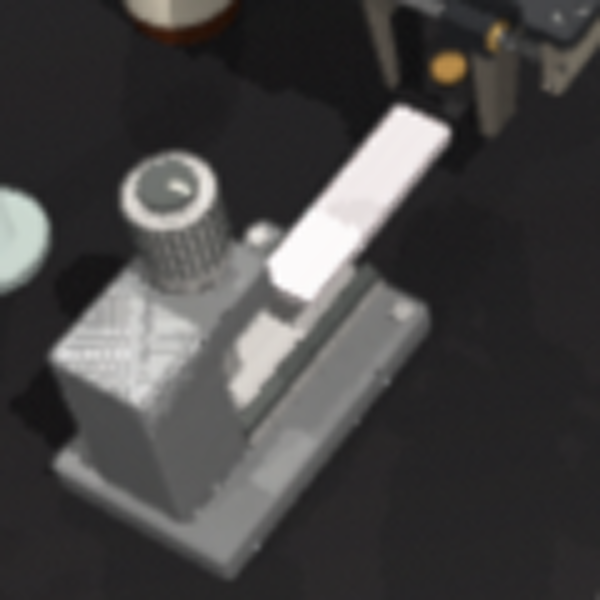

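View pics/f_top.png

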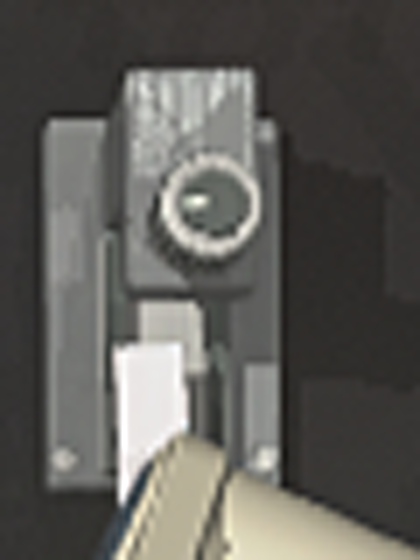

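arm_command([
  {"travel": [-0.006,0.003,0],"spin": 2.2,"fingers": 1},
  {"travel": [-0.001,0.001,0],"spin": 0,"fingers": 1},
  {"travel": [0,0,0],"spin": 0,"fingers": 1},
])

```text
time_s: 12.13
position: [456.2, -211.2, 64.7]
tcp_rot: [[0.999, -0.026, 0.036], [-0.026, -1.0, 0.001], [0.036, -0.002, -0.999]]
force: [-0.7, -1.2, -1.1]
grip_width: 39.7
```

```bash
python3 go.py 455 -210.6 44 -91.6
```

```text
t 12.13 pos [ 456.2 -211.2   64.7] yaw -91.5 tilt [ 0.036  0.001 -0.999] F [-0.7 -1.2 -1.1] T [-0.02  0.25 -0.  ] w 39.7 q [-0.45  0.37  2.04  0.03  0.7   1.13]
tool delta mm [-2.  -0.5 20.6]
spin 0.1
```

arm_command([
  {"travel": [0,0,0.005],"spin": 0,"fingers": 1},
  {"travel": [0,0,0.005],"spin": 0,"fingers": 1},
  {"travel": [0,0,0.004],"spin": 0,"fingers": 1},
  {"travel": [0,0,0],"spin": 0,"fingers": 1},
  {"travel": [0,0,0],"spin": 0,"fingers": 1},
])

```text
time_s: 12.55
position: [458.2, -211.6, 50.5]
tcp_rot: [[0.999, -0.023, 0.039], [-0.023, -1.0, 0.0], [0.039, -0.001, -0.999]]
force: [0.1, -0.1, -0.9]
grip_width: 39.7
```

```bash
python3 go.py 455 -210.6 44 -91.6; python3 look.py g
python3 - <<'E'
from h import *
for n in("scene","top"):
    d=np.load(n+"g_d.npy");p=np.load(n+"g_p.npy");C=cloud(n,d)
    hsv=cv2.cvtColor(p,cv2.COLOR_RGB2HSV)
    M=(C[...,2]>48)&(C[...,2]<75)&(C[...,0]>480)&(C[...,0]<612)&(abs(C[...,1]+212)<30)&(hsv[...,2]>150)
    Q=C[M]
    A=np.c_[Q[:,0]-550,Q[:,1]+212,np.ones(len(Q))];k=np.linalg.lstsq(A,Q[:,2],rcond=None)[0]
    print(n,len(Q),"slope x,y,z@550",k.round(3))
    ys,xs=np.nonzero(M);P=plane(n,np.c_[xs,ys],k[2])[:,:2].astype(np.float32)
    r_=cv2.minAreaRect(P);print([np.round(q,1) for q in r_],np.round(cv2.boxPoints(r_),1).tolist())
E
```

```text
t 12.55 pos [ 458.2 -211.6   50.5] yaw -91.34 tilt [ 0.039  0.    -0.999] F [ 0.1 -0.1 -0.9] T [-0.01  0.26 -0.04] w 39.7 q [-0.45  0.4   2.05  0.03  0.66  1.13]
tool delta mm [-3.5 -0.9  6.4]
spin 0.26
scene 515 slope x,y,z@550 [ 4.4000e-02 -2.6000e-02  6.2003e+01]
[array([ 542.5, -211.8]), array([ 33.8, 118.9]), np.float64(87.8)] [[482.5, -226.39999389648438], [601.2999877929688, -231.0], [602.5999755859375, -197.1999969482422], [483.70001220703125, -192.6999969482422]]
top 170 slope x,y,z@550 [ 2.3000e-02 -1.5000e-02  6.3175e+01]
[array([ 567.5, -211.7]), array([27. , 66.5]), np.float64(88.3)] [[533.7999877929688, -224.1999969482422], [600.2999877929688, -226.1999969482422], [601.0999755859375, -199.1999969482422], [534.5999755859375, -197.3000030517578]]
```

View pics/g_scene.png

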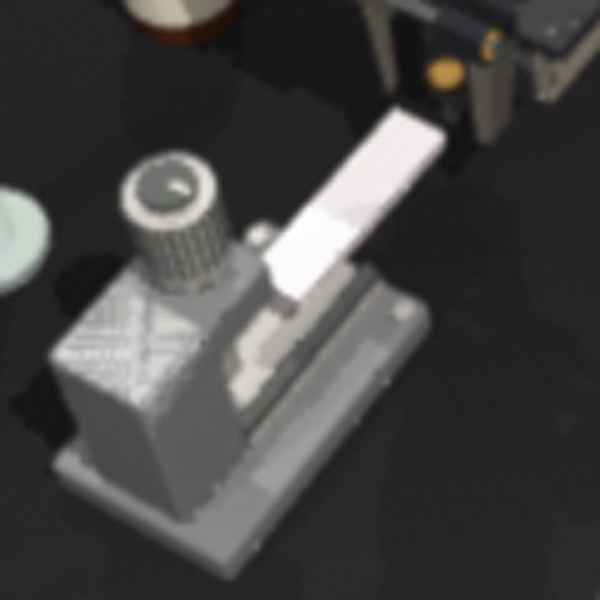

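View pics/g_top.png

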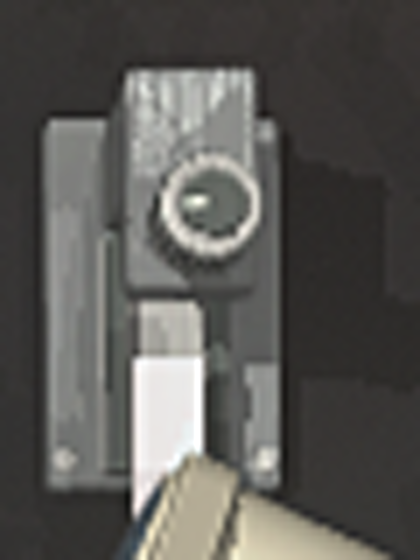

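Run:
```python
from h import *
g=cv2.cvtColor(np.load("top0p.npy"),cv2.COLOR_RGB2GRAY)
for v in (138,142,146,150,155):
    print(v,list(zip(range(358,400),g[v,358:400].tolist())))
for u in(361,396):
  for z in (0,22,30,40):
    print(u,z,plane("top",[[u,146]],z).round(1))
```

```text
138 [(358, 50), (359, 49), (360, 42), (361, 78), (362, 154), (363, 154), (364, 136), (365, 138), (366, 139), (367, 121), (368, 122), (369, 158), (370, 72), (371, 104), (372, 109), (373, 121), (374, 109), (375, 202), (376, 199), (377, 196), (378, 194), (379, 192), (380, 195), (381, 189), (382, 200), (383, 198), (384, 66), (385, 72), (386, 69), (387, 76), (388, 101), (389, 100), (390, 98), (391, 98), (392, 98), (393, 101), (394, 109), (395, 32), (396, 39), (397, 42), (398, 42), (399, 42)]
142 [(358, 50), (359, 50), (360, 41), (361, 77), (362, 157), (363, 142), (364, 140), (365, 140), (366, 141), (367, 122), (368, 123), (369, 158), (370, 71), (371, 103), (372, 108), (373, 117), (374, 185), (375, 197), (376, 198), (377, 196), (378, 195), (379, 192), (380, 195), (381, 189), (382, 199), (383, 192), (384, 135), (385, 91), (386, 111), (387, 106), (388, 96), (389, 93), (390, 146), (391, 143), (392, 143), (393, 147), (394, 136), (395, 29), (396, 39), (397, 41), (398, 40), (399, 42)]
146 [(358, 55), (359, 49), (360, 40), (361, 76), (362, 156), (363, 141), (364, 141), (365, 138), (366, 139), (36
[... 930 characters left out ...]
(362, 154), (363, 229), (364, 204), (365, 193), (366, 132), (367, 136), (368, 122), (369, 139), (370, 106), (371, 99), (372, 109), (373, 115), (374, 206), (375, 194), (376, 199), (377, 202), (378, 197), (379, 193), (380, 195), (381, 191), (382, 215), (383, 224), (384, 131), (385, 89), (386, 110), (387, 122), (388, 92), (389, 90), (390, 134), (391, 160), (392, 227), (393, 223), (394, 170), (395, 23), (396, 35), (397, 39), (398, 51), (399, 51)]
361 0 [[ 596.8 -164.9    0. ]]
361 22 [[ 593.4 -163.2   22. ]]
361 30 [[ 592.1 -162.5   30. ]]
361 40 [[ 590.5 -161.7   40. ]]
396 0 [[ 594.1 -274.7    0. ]]
396 22 [[ 590.6 -271.2   22. ]]
396 30 [[ 589.4 -269.9   30. ]]
396 40 [[ 587.8 -268.3   40. ]]
```

Run:
```python
import numpy as np,cv2
p=np.load("top0p.npy")[92:165,352:404][:,:,::-1]
cv2.imwrite("pics/ga2.png",cv2.resize(p,None,fx=8,fy=8,interpolation=cv2.INTER_NEAREST))
p=np.load("scene0p.npy")[205:300,170:265][:,:,::-1]
cv2.imwrite("pics/ga3.png",cv2.resize(p,None,fx=6,fy=6,interpolation=cv2.INTER_NEAREST))
```

```text
(no output)
```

View pics/ga2.png

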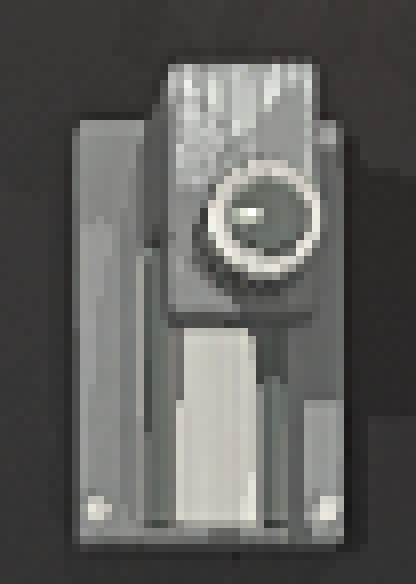

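View pics/ga3.png

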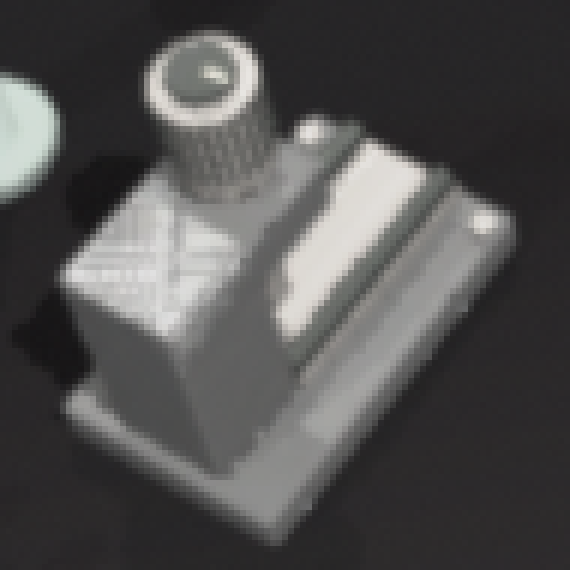

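arm_command([
  {"travel": [-0.003,0.001,0.003],"spin": 0.2,"fingers": 1},
  {"travel": [0,0.001,0.003],"spin": 0,"fingers": 1},
  {"travel": [0,0,0],"spin": 0,"fingers": 1},
  {"travel": [0,0,0],"spin": 0,"fingers": 1},
])

```text
time_s: 12.98
position: [455.1, -213.8, 44.0]
tcp_rot: [[0.999, -0.027, 0.039], [-0.027, -1.0, 0.0], [0.039, -0.001, -0.999]]
force: [1.4, -0.2, -1.6]
grip_width: 39.9
```

```bash
python3 go.py 455 -212.5 30 -91.6; python3 look.py i
```

```text
t 12.98 pos [ 455.1 -213.8   44. ] yaw -91.55 tilt [ 0.039  0.    -0.999] F [ 1.4 -0.2 -1.6] T [ 0.02  0.23 -0.02] w 39.9 q [-0.45  0.41  2.05  0.03  0.65  1.12]
tool delta mm [-0.7 -1.2 14. ]
spin 0.05
```

View pics/i_scene.png

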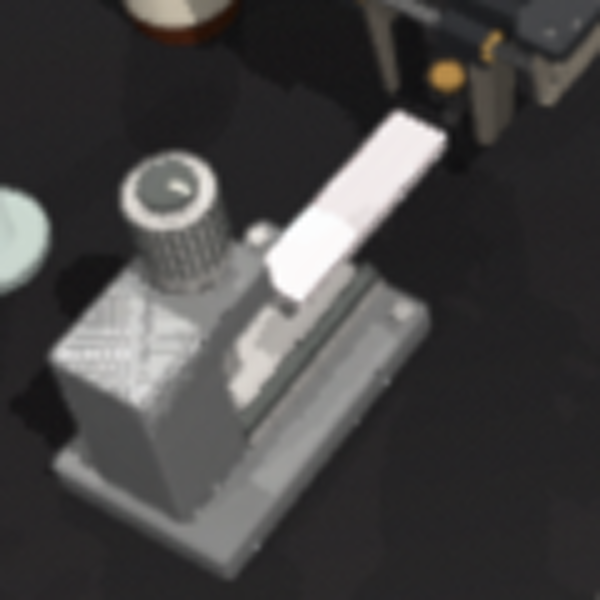

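View pics/i_top.png

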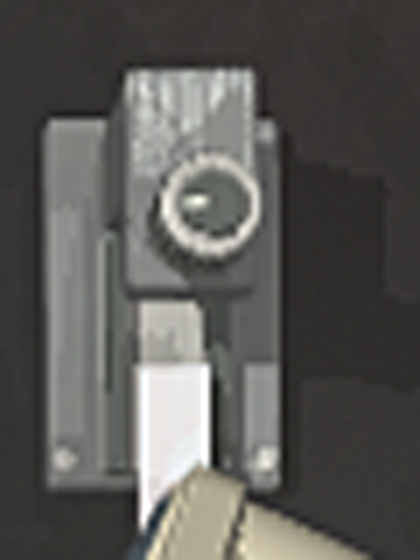

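arm_command([
  {"travel": [0,0,0.004],"spin": 0,"fingers": 1},
  {"travel": [0,0,0.004],"spin": 0,"fingers": 1},
  {"travel": [0,0,0.002],"spin": 0,"fingers": 1},
  {"travel": [0,0,0],"spin": 0,"fingers": 1},
])

```text
time_s: 13.42
position: [456.0, -213.9, 33.4]
tcp_rot: [[0.999, -0.027, 0.04], [-0.027, -1.0, -0.0], [0.04, -0.001, -0.999]]
force: [0.2, -0.1, -0.8]
grip_width: 39.5
```

```bash
python3 go.py 455 -213.8 30 -91.6
```

```text
t 13.42 pos [ 456.  -213.9   33.4] yaw -91.55 tilt [ 0.04  -0.    -0.999] F [ 0.2 -0.1 -0.8] T [ 0.02  0.24 -0.04] w 39.5 q [-0.45  0.43  2.06  0.03  0.62  1.12]
tool delta mm [-1.2 -0.1  3.4]
spin 0.05
```

arm_command([
  {"travel": [0,0,0.002],"spin": 0,"fingers": 1},
  {"travel": [0,0,0.001],"spin": 0,"fingers": 1},
  {"travel": [0,0,0],"spin": 0,"fingers": 1},
])

```text
time_s: 13.67
position: [456.1, -213.8, 29.8]
tcp_rot: [[0.999, -0.027, 0.04], [-0.027, -1.0, -0.0], [0.04, -0.001, -0.999]]
force: [-0.3, 0.0, 0.1]
grip_width: 39.5
```

```bash
python3 go.py 455 -213.8 30 -91.6; python3 look.py j
```

```text
t 13.67 pos [ 456.1 -213.8   29.8] yaw -91.54 tilt [ 0.04  -0.    -0.999] F [-0.3  0.   0.1] T [ 0.05  0.32 -0.04] w 39.5 q [-0.45  0.43  2.06  0.03  0.62  1.12]
tool delta mm [-1.1  0.  -0.2]
spin 0.06
```

View pics/j_scene.png

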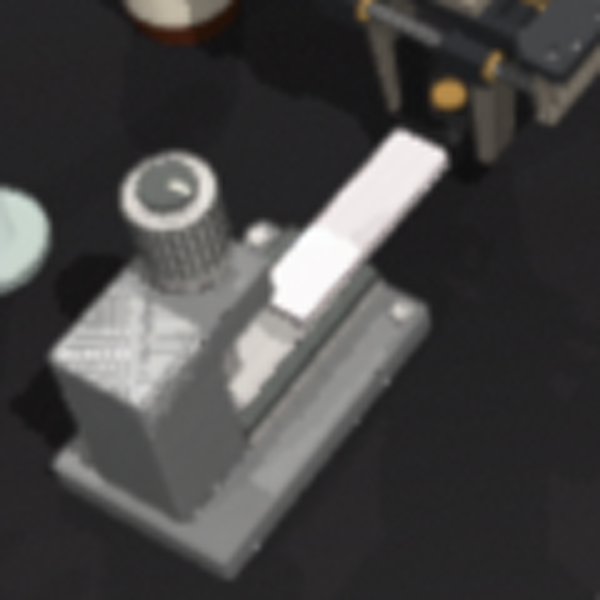

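arm_command([
  {"travel": [0.007,0,0.0003],"spin": 0,"fingers": 1},
  {"travel": [0.007,0,0.0003],"spin": 0,"fingers": 1},
  {"travel": [0.006,0,0.0003],"spin": 0,"fingers": 1},
  {"travel": [0,0,0],"spin": 0,"fingers": 1},
])

```text
time_s: 14.1
position: [478.7, -214.7, 30.4]
tcp_rot: [[0.999, -0.027, 0.041], [-0.027, -1.0, -0.001], [0.041, -0.0, -0.999]]
force: [0.4, -1.2, -2.5]
grip_width: 39.5
```

```bash
python3 go.py 515 -215.5 30 -91.6
```

```text
t 14.1 pos [ 478.7 -214.7   30.4] yaw -91.57 tilt [ 0.041 -0.001 -0.999] F [ 0.4 -1.2 -2.5] T [0.02 0.21 0.01] w 39.5 q [-0.44  0.45  2.01  0.03  0.64  1.14]
tool delta mm [36.3 -0.2  1.8]
spin 0.03
```

arm_command([
  {"travel": [0.006,0,0.001],"spin": 0,"fingers": 1},
  {"travel": [0.006,0,0.0003],"spin": 0,"fingers": 1},
  {"travel": [0,0,0],"spin": 0,"fingers": 1},
])

```text
time_s: 14.35
position: [492.7, -215.1, 29.5]
tcp_rot: [[0.999, -0.027, 0.041], [-0.027, -1.0, -0.001], [0.041, -0.0, -0.999]]
force: [0.6, 0.4, -1.7]
grip_width: 39.8
```

```bash
python3 go.py 515 -215.5 30 -91.6
```

```text
t 14.35 pos [ 492.7 -215.1   29.5] yaw -91.54 tilt [ 0.041 -0.001 -0.999] F [ 0.6  0.4 -1.7] T [0.05 0.28 0.05] w 39.8 q [-0.43  0.47  1.99  0.03  0.65  1.15]
tool delta mm [22.3 -0.2  0.5]
spin 0.06
```

arm_command([
  {"travel": [0.006,0,0.0003],"spin": 0,"fingers": 1},
  {"travel": [0.005,0,0.0003],"spin": 0,"fingers": 1},
  {"travel": [0,0,0],"spin": 0,"fingers": 1},
])

```text
time_s: 14.6
position: [497.5, -214.6, 29.1]
tcp_rot: [[0.999, -0.025, 0.027], [-0.025, -1.0, 0.002], [0.027, -0.003, -1.0]]
force: [4.6, -1.0, 3.4]
grip_width: 39.8
```

```bash
python3 go.py 515 -215.5 30 -91.6; python3 look.py k
```

```text
t 14.6 pos [ 497.5 -214.6   29.1] yaw -91.44 tilt [ 0.027  0.002 -1.   ] F [ 4.6 -1.   3.4] T [ 0.03 -0.63 -0.07] w 39.8 q [-0.42  0.48  1.97  0.02  0.67  1.16]
tool delta mm [17.5  0.4 -0.5]
spin 0.16
```

View pics/k_scene.png

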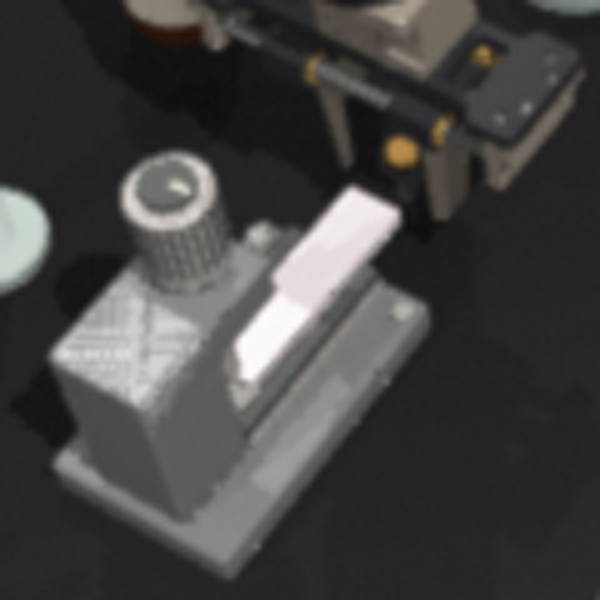

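arm_command([
  {"travel": [0,0,0],"spin": 0,"fingers": 1},
])

```text
time_s: 14.78
position: [497.6, -214.6, 29.3]
tcp_rot: [[0.999, -0.025, 0.028], [-0.025, -1.0, 0.002], [0.028, -0.003, -1.0]]
force: [-0.3, 0.5, 0.0]
grip_width: 40.1
```

```bash
python3 go.py 515 -215.5 30 -91.6
python3 - <<'E'
from h import *
for n in("scene",):
    d=np.load(n+"k_d.npy");p=np.load(n+"k_p.npy");C=cloud(n,d)
    hsv=cv2.cvtColor(p,cv2.COLOR_RGB2HSV)
    M=(C[...,2]>28)&(C[...,2]<65)&(C[...,0]>500)&(C[...,0]<615)&(abs(C[...,1]+212)<30)&(hsv[...,2]>170)
    Q=C[M]
    A=np.c_[Q[:,0]-560,Q[:,1]+212,np.ones(len(Q))];k=np.linalg.lstsq(A,Q[:,2],rcond=None)[0]
    print(n,len(Q),"slope x,y,z@560",k.round(3),Q.min(0).round(0),Q.max(0).round(0))
    print(plane(n,[[170+400/5-.5,180+152/5-.5]],50).round(1),"stud", plane(n,[[170+370/5-.5,180+200/5-.5]],40).round(1))
E
```

```text
t 14.78 pos [ 497.6 -214.6   29.3] yaw -91.45 tilt [ 0.028  0.002 -1.   ] F [-0.3  0.5  0. ] T [ 0.11  0.26 -0.03] w 40.1 q [-0.42  0.48  1.97  0.02  0.67  1.16]
tool delta mm [17.5  0.4 -0.3]
spin 0.15
scene 365 slope x,y,z@560 [6.1000e-02 9.0000e-03 3.9776e+01] [ 521. -237.   32.] [ 615. -200.   47.]
[[ 497.  -215.6   50. ]] stud [[ 523.5 -217.2   40. ]]
```

arm_command([
  {"travel": [0.004,0,0],"spin": 0,"fingers": 1},
])

```text
time_s: 14.87
position: [500.0, -214.4, 29.3]
tcp_rot: [[0.999, -0.025, 0.025], [-0.025, -1.0, 0.003], [0.025, -0.003, -1.0]]
force: [-9.7, -0.7, 7.6]
grip_width: 40.1
```

arm_command([
  {"travel": [0.003,0,0],"spin": 0,"fingers": 1},
])

```text
time_s: 14.95
position: [500.9, -214.1, 29.2]
tcp_rot: [[0.999, -0.025, 0.02], [-0.025, -1.0, 0.004], [0.02, -0.004, -1.0]]
force: [-15.7, -5.1, 14.4]
grip_width: 39.7
```

```bash
python3 go.py 515 -215.5 30 -91.6
```

```text
t 14.95 pos [ 500.9 -214.1   29.2] yaw -91.44 tilt [ 0.02   0.004 -1.   ] F [-15.7  -5.1  14.4] T [-0.88  2.61 -0.21] w 39.7 q [-0.41  0.49  1.96  0.02  0.68  1.17]
tool delta mm [14.2  1.  -0.5]
spin 0.16
```

arm_command([
  {"travel": [0,0,-0.002],"spin": 0,"fingers": 1},
  {"travel": [0,0,-0.002],"spin": 0,"fingers": 1},
  {"travel": [0,0,-0.0015],"spin": 0,"fingers": 1},
  {"travel": [0,0,0],"spin": 0,"fingers": 1},
])

```text
time_s: 15.28
position: [500.5, -213.9, 34.3]
tcp_rot: [[1.0, -0.025, 0.018], [-0.025, -1.0, 0.005], [0.018, -0.005, -1.0]]
force: [-0.8, 0.6, -2.4]
grip_width: 40.0
```

```bash
python3 go.py 515 -215.5 30 -91.6; python3 look.py l;  python3 - <<'E'
from h import *
for n in("scene",):
    d=np.load(n+"l_d.npy");p=np.load(n+"l_p.npy");C=cloud(n,d)
    hsv=cv2.cvtColor(p,cv2.COLOR_RGB2HSV)
    M=(C[...,2]>28)&(C[...,2]<65)&(C[...,0]>520)&(C[...,0]<612)&(abs(C[...,1]+212)<18)&(hsv[...,2]>170)
    Q=C[M]
    A=np.c_[Q[:,0]-560,np.ones(len(Q))];k=np.linalg.lstsq(A,Q[:,2],rcond=None)[0]
    print(n,len(Q),"slope x,z@560",k.round(3),Q.min(0).round(0),Q.max(0).round(0))
E
```

```text
t 15.28 pos [ 500.5 -213.9   34.3] yaw -91.44 tilt [ 0.018  0.005 -1.   ] F [-0.8  0.6 -2.4] T [-0.15  0.6  -0.1 ] w 40.0 q [-0.41  0.48  1.95  0.02  0.7   1.17]
tool delta mm [14.5  1.3  4.6]
spin 0.16
scene 346 slope x,z@560 [1.8000e-02 4.2603e+01] [ 523. -230.   37.] [ 612. -198.   48.]
```

View pics/l_scene.png

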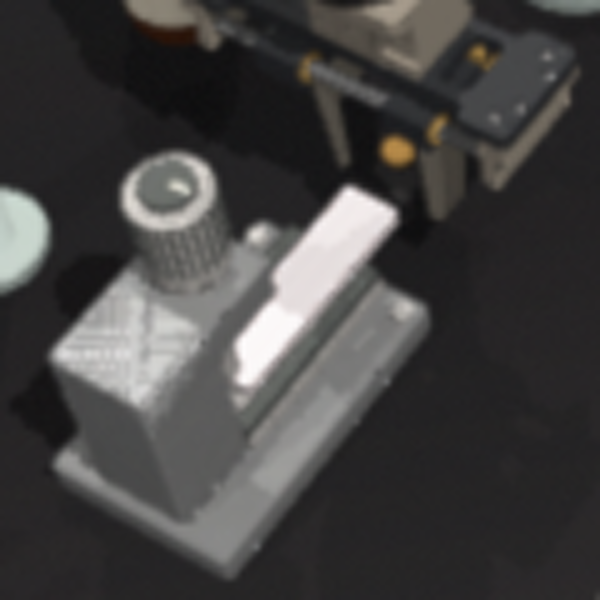

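arm_command([
  {"travel": [0,0,0.0015],"spin": 0,"fingers": 1},
  {"travel": [0.004,0,0],"spin": 0,"fingers": 1},
  {"travel": [0.004,0,0],"spin": 0,"fingers": 1},
])

```text
time_s: 15.63
position: [509.0, -214.0, 32.7]
tcp_rot: [[1.0, -0.025, 0.019], [-0.026, -1.0, 0.004], [0.018, -0.005, -1.0]]
force: [1.0, 0.4, -1.4]
grip_width: 39.7
```

```bash
python3 go.py 515 -215.5 32 -91.6
```

```text
t 15.63 pos [ 509.  -214.    32.7] yaw -91.46 tilt [ 0.019  0.004 -1.   ] F [ 1.   0.4 -1.4] T [ 0.04  0.25 -0.01] w 39.7 q [-0.41  0.49  1.94  0.02  0.7   1.17]
tool delta mm [6.  1.3 0.8]
spin 0.14
```

Free again. Advance to the stop in small rows.

arm_command([
  {"travel": [0.003,0,0],"spin": 0,"fingers": 1},
  {"travel": [0.002,0,0],"spin": 0,"fingers": 1},
])

```text
time_s: 15.8
position: [515.8, -214.3, 33.0]
tcp_rot: [[0.999, -0.025, 0.02], [-0.025, -1.0, 0.004], [0.02, -0.005, -1.0]]
force: [-0.2, 0.1, -2.0]
grip_width: 39.6
```

arm_command([
  {"travel": [0.002,0,0],"spin": 0,"fingers": 1},
  {"travel": [0.002,0,0],"spin": 0,"fingers": 1},
])

```text
time_s: 15.97
position: [517.7, -213.8, 32.4]
tcp_rot: [[1.0, -0.025, 0.015], [-0.025, -1.0, 0.005], [0.014, -0.006, -1.0]]
force: [-13.0, -2.6, 1.7]
grip_width: 39.8
```

```bash
python3 go.py 515 -215.5 32 -91.6
```

```text
t 15.97 pos [ 517.7 -213.8   32.4] yaw -91.42 tilt [ 0.015  0.005 -1.   ] F [-13.   -2.6   1.7] T [-0.44  1.98 -0.37] w 39.8 q [-0.4   0.5   1.92  0.02  0.71  1.18]
tool delta mm [-2.7  1.8  0.4]
spin 0.18
```

arm_command([
  {"travel": [0,0,0.001],"spin": 0,"fingers": 1},
  {"travel": [0,0,0.0005],"spin": 0,"fingers": 1},
  {"travel": [0,0,0],"spin": 0,"fingers": 0.1},
  {"travel": [0,0,0],"spin": 0,"fingers": 0.1},
  {"travel": [0,0,0],"spin": 0,"fingers": -0.4},
  {"travel": [0,0,0],"spin": 0,"fingers": -0.4},
  {"travel": [0,0,0],"spin": 0,"fingers": -0.4},
])

```text
time_s: 16.55
position: [519.4, -214.2, 31.8]
tcp_rot: [[1.0, -0.025, 0.017], [-0.025, -1.0, 0.005], [0.017, -0.005, -1.0]]
force: [0.2, -0.3, -1.1]
grip_width: 58.9
```

```bash
python3 go.py 515 -215.5 32 -91.6;python3 look.py m;  python3 - <<'E'
from h import *
for n in("scene",):
    d=np.load(n+"m_d.npy");p=np.load(n+"m_p.npy");C=cloud(n,d)
    hsv=cv2.cvtColor(p,cv2.COLOR_RGB2HSV)
    M=(C[...,2]>28)&(C[...,2]<65)&(C[...,0]>535)&(C[...,0]<612)&(abs(C[...,1]+212)<18)&(hsv[...,2]>170)
    Q=C[M]
    A=np.c_[Q[:,0]-560,np.ones(len(Q))];k=np.linalg.lstsq(A,Q[:,2],rcond=None)[0]
    print(n,len(Q),"slope x,z@560",k.round(3),Q.min(0).round(0),Q.max(0).round(0))
E
```

```text
t 16.55 pos [ 519.4 -214.2   31.8] yaw -91.41 tilt [ 0.017  0.005 -1.   ] F [ 0.2 -0.3 -1.1] T [0.   0.19 0.  ] w 58.9 q [-0.4   0.5   1.92  0.02  0.71  1.18]
tool delta mm [-4.4  1.4 -0.2]
spin 0.19
scene 277 slope x,z@560 [1.0000e-03 3.9765e+01] [ 541. -230.   34.] [ 612. -199.   46.]
```

View pics/m_scene.png

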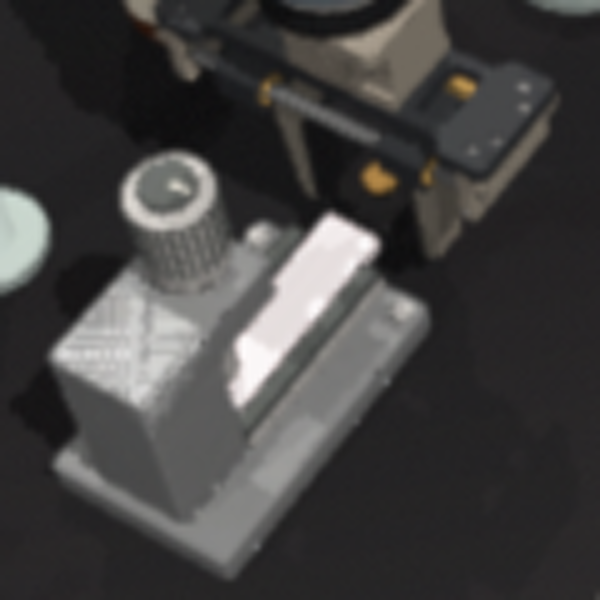

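View pics/m_top.png

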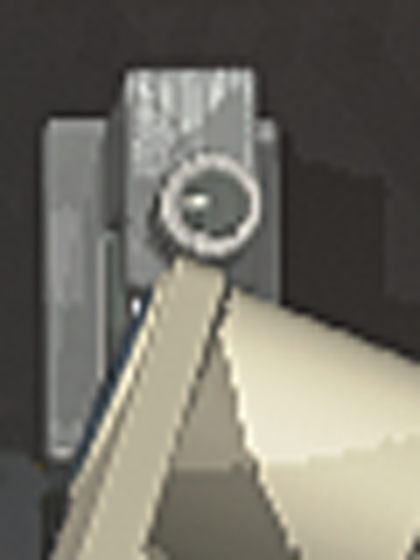

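Run:
```python
from h import *
# ring outer ellipse center (z=188) 
print(plane("top",[[355+211/7-.5,90+204/7-.5]],188).round(1),plane("scene",[[170+168.5/5-.5,180+190/5-.5]],188).round(1))
```

```text
[[ 640.7 -216.4  188. ]] [[ 640.2 -219.3  188. ]]
```

arm_command([
  {"travel": [0,0,-0.01],"spin": 0,"fingers": -0.4},
  {"travel": [0,0,-0.02],"spin": 0,"fingers": -0.4},
  {"travel": [0,0,-0.025],"spin": 0,"fingers": -1},
  {"travel": [0,0,-0.03],"spin": 0,"fingers": -1},
  {"travel": [0,0,-0.03],"spin": 0,"fingers": -1},
  {"travel": [0,0,-0.03],"spin": 0,"fingers": -1},
  {"travel": [0,0,-0.03],"spin": 0,"fingers": -1},
  {"travel": [0,0,-0.03],"spin": 0,"fingers": -1},
  {"travel": [0,0,0],"spin": 0,"fingers": -1},
])

```text
time_s: 17.4
position: [513.7, -214.3, 249.8]
tcp_rot: [[1.0, -0.025, 0.013], [-0.025, -1.0, 0.006], [0.013, -0.006, -1.0]]
force: [0.8, -1.5, 0.3]
grip_width: 91.9
```

```bash
python3 go.py 640 -216.5 235 -91.6; python3 look.py n;  python3 - <<'E'
from h import *
for n in("scene",):
    d=np.load(n+"n_d.npy");p=np.load(n+"n_p.npy");C=cloud(n,d)
    hsv=cv2.cvtColor(p,cv2.COLOR_RGB2HSV)
    M=(C[...,2]>28)&(C[...,2]<65)&(C[...,0]>542)&(C[...,0]<612)&(abs(C[...,1]+212)<18)&(hsv[...,2]>170)
    Q=C[M]
    A=np.c_[Q[:,0]-560,np.ones(len(Q))];k=np.linalg.lstsq(A,Q[:,2],rcond=None)[0]
    print(n,len(Q),"slope x,z@560",k.round(3),Q.min(0).round(0),Q.max(0).round(0))
E
```

```text
t 17.4 pos [ 513.7 -214.3  249.8] yaw -91.41 tilt [ 0.013  0.006 -1.   ] F [ 0.8 -1.5  0.3] T [-0.02  0.11  0.02] w 91.9 q [-0.4   0.22  1.76  0.01  1.16  1.19]
tool delta mm [126.1  -0.8  16.4]
spin 0.19
scene 275 slope x,z@560 [-1.0000e-03  3.9717e+01] [ 542. -230.   34.] [ 612. -197.   44.]
```

View pics/n_scene.png

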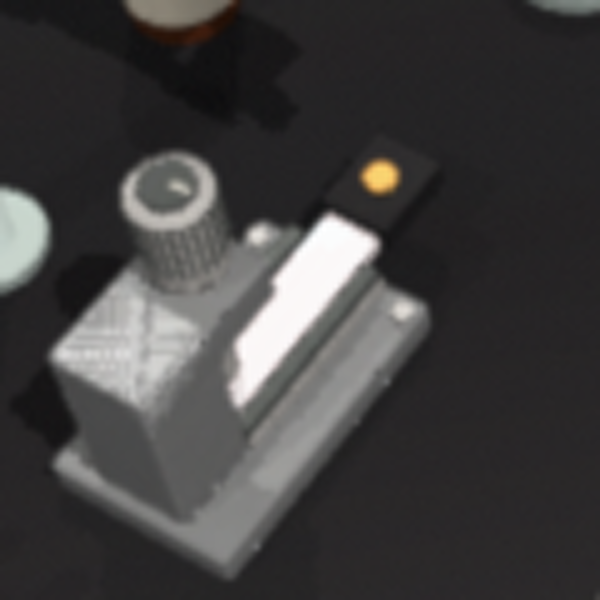

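View pics/n_top.png

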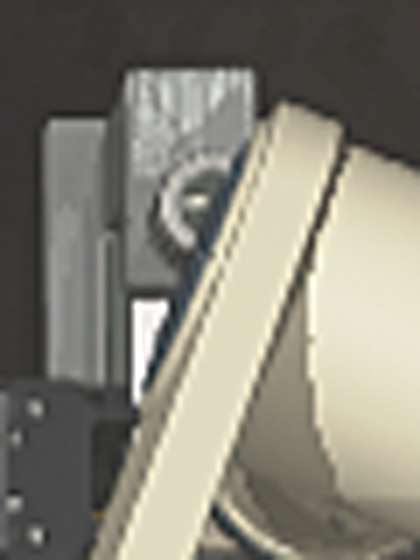

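arm_command([
  {"travel": [0.03,0,0],"spin": 0,"fingers": -1},
  {"travel": [0.03,0,0],"spin": 0,"fingers": -1},
  {"travel": [0.03,0,0],"spin": 0,"fingers": -1},
  {"travel": [0.025,0,0],"spin": 0,"fingers": -1},
  {"travel": [0,0,0],"spin": -7,"fingers": -1},
  {"travel": [0,0,0],"spin": -7,"fingers": -1},
  {"travel": [0,0,0],"spin": -7,"fingers": -1},
  {"travel": [0,0,0],"spin": -7,"fingers": -1},
  {"travel": [0,0,0],"spin": -7,"fingers": -1},
  {"travel": [0,0,0],"spin": -7,"fingers": -1},
])

```text
time_s: 18.33
position: [622.9, -212.6, 228.8]
tcp_rot: [[0.751, 0.66, -0.016], [0.661, -0.75, 0.017], [-0.001, -0.023, -1.0]]
force: [0.3, 0.2, 0.5]
grip_width: 91.9
```

arm_command([
  {"travel": [0,0,0],"spin": -7,"fingers": -1},
  {"travel": [0,0,0],"spin": -7,"fingers": -1},
  {"travel": [0,0,0],"spin": -7,"fingers": -1},
  {"travel": [0,0,0],"spin": -7,"fingers": -1},
  {"travel": [0,0,0],"spin": -7,"fingers": -1},
  {"travel": [0,0,0],"spin": -7,"fingers": -1},
  {"travel": [0,0,0],"spin": -7,"fingers": -1},
  {"travel": [0,0,0],"spin": -7,"fingers": -1},
  {"travel": [0,0,0],"spin": -7,"fingers": -1},
  {"travel": [0,0,0],"spin": -7,"fingers": -1},
])

```text
time_s: 19.17
position: [612.1, -208.6, 208.7]
tcp_rot: [[-0.389, 0.92, -0.046], [0.92, 0.39, 0.027], [0.043, -0.031, -0.999]]
force: [0.5, 1.0, -0.5]
grip_width: 92.0
```

arm_command([
  {"travel": [0,0,0],"spin": -7,"fingers": -1},
  {"travel": [0,0,0],"spin": -7,"fingers": -1},
  {"travel": [0,0,0],"spin": -7,"fingers": -1},
  {"travel": [0,0,0],"spin": -7,"fingers": -1},
  {"travel": [0,0,0],"spin": -7,"fingers": -1},
  {"travel": [0,0,0],"spin": -7,"fingers": -1},
  {"travel": [0,0,0],"spin": -7,"fingers": -1},
  {"travel": [0,0,0],"spin": 0,"fingers": -1},
])

```text
time_s: 19.83
position: [603.1, -205.4, 193.5]
tcp_rot: [[-0.956, 0.286, -0.069], [0.284, 0.958, 0.035], [0.076, 0.014, -0.997]]
force: [-0.3, -0.3, -0.1]
grip_width: 91.8
```

```bash
python3 go.py 640.5 -217.5 210 88.4
```

```text
t 19.83 pos [ 603.1 -205.4  193.5] yaw 73.38 tilt [-0.069  0.035 -0.997] F [-0.3 -0.3 -0.1] T [ 0.02 -0.05 -0.02] w 91.8 q [-0.34  0.44  1.57  0.01  1.21 -1.62]
tool delta mm [-38.   -0.7 -19.5]
spin -15.02
```

arm_command([
  {"travel": [0,0,-0.02],"spin": 0,"fingers": -1},
  {"travel": [0,0,-0.02],"spin": 0,"fingers": -1},
  {"travel": [0,0,-0.015],"spin": 0,"fingers": -1},
  {"travel": [0,0,0],"spin": 0,"fingers": -1},
])

```text
time_s: 20.17
position: [603.0, -205.9, 242.9]
tcp_rot: [[-0.95, 0.301, -0.081], [0.299, 0.953, 0.04], [0.089, 0.013, -0.996]]
force: [-0.2, 0.6, 0.3]
grip_width: 91.9
```

```bash
python3 go.py 640.5 -217.5 235 88.4
```

```text
t 20.17 pos [ 603.  -205.9  242.9] yaw 72.47 tilt [-0.081  0.04  -0.996] F [-0.2  0.6  0.3] T [-0.03 -0.04  0.02] w 91.9 q [-0.34  0.4   1.51  0.01  1.31 -1.61]
tool delta mm [-39.8   0.2   4.3]
spin -15.93
```

arm_command([
  {"travel": [0,0,0],"spin": 3,"fingers": -1},
  {"travel": [0,0,0],"spin": 3,"fingers": -1},
  {"travel": [0,0,0],"spin": 3,"fingers": -1},
  {"travel": [0,0,0],"spin": 0,"fingers": -1},
])

```text
time_s: 20.5
position: [600.9, -205.1, 237.7]
tcp_rot: [[-0.882, 0.464, -0.086], [0.462, 0.886, 0.041], [0.096, -0.003, -0.995]]
force: [-0.1, 0.6, 0.3]
grip_width: 92.1
```

```bash
python3 go.py 640.5 -217.5 235 88.4
```

```text
t 20.5 pos [ 600.9 -205.1  237.7] yaw 62.38 tilt [-0.086  0.041 -0.995] F [-0.1  0.6  0.3] T [-0.05 -0.05 -0.  ] w 92.1 q [-0.34  0.41  1.52  0.01  1.31 -1.43]
tool delta mm [-40.8   7.4  -1.3]
spin -26.02
```

arm_command([
  {"travel": [0.03,-0.005,0.0],"spin": 0,"fingers": -1},
  {"travel": [0.03,-0.005,0.0],"spin": 0,"fingers": -1},
  {"travel": [0.03,-0.005,0.0],"spin": 0,"fingers": -1},
  {"travel": [0.03,-0.005,0.01],"spin": 0,"fingers": -1},
  {"travel": [0.03,-0.005,0.015],"spin": 0,"fingers": -1},
  {"travel": [0.03,-0.005,0.015],"spin": 0,"fingers": -1},
  {"travel": [0.03,-0.005,0.015],"spin": 0,"fingers": -1},
  {"travel": [0.02,0,0.01],"spin": 0,"fingers": -1},
  {"travel": [0,0,0],"spin": 0,"fingers": -1},
])

```text
time_s: 21.25
position: [360.3, -121.2, 182.0]
tcp_rot: [[-0.879, 0.467, -0.099], [0.465, 0.884, 0.046], [0.109, -0.006, -0.994]]
force: [-0.1, 0.0, -0.4]
grip_width: 92.2
```

```bash
python3 go.py 640.5 -217.5 235 88.4
```

```text
t 21.25 pos [ 360.3 -121.2  182. ] yaw 62.14 tilt [-0.099  0.046 -0.994] F [-0.1  0.  -0.4] T [-0.02 -0.01  0.07] w 92.2 q [-0.34  0.08  2.1   0.01  1.08 -1.43]
tool delta mm [-285.2   45.5  -85. ]
spin -26.26
```

arm_command([
  {"travel": [0,0,0],"spin": -2,"fingers": -1},
  {"travel": [0,0,0],"spin": -2,"fingers": -1},
  {"travel": [0,0,0],"spin": -2,"fingers": -1},
  {"travel": [0,0,0],"spin": -2,"fingers": -1},
  {"travel": [0,0,0],"spin": -2,"fingers": -1},
  {"travel": [0,0,0],"spin": -2,"fingers": -1},
])

```text
time_s: 21.75
position: [360.1, -121.2, 179.5]
tcp_rot: [[-0.958, 0.268, -0.102], [0.264, 0.963, 0.047], [0.111, 0.018, -0.994]]
force: [0.5, 0.6, 0.5]
grip_width: 91.7
```

```bash
python3 go.py 640.5 -217.5 235 88.4
```

```text
t 21.75 pos [ 360.1 -121.2  179.5] yaw 74.48 tilt [-0.102  0.047 -0.994] F [0.5 0.6 0.5] T [-0.   -0.01 -0.06] w 91.7 q [-0.34  0.08  2.1   0.01  1.07 -1.65]
tool delta mm [-287.9  -16.7  -88.1]
spin -13.92
```

arm_command([
  {"travel": [0.002,0,0.02],"spin": 0,"fingers": -1},
  {"travel": [0.002,0,0.02],"spin": 0,"fingers": -1},
  {"travel": [0.002,0,0.02],"spin": 0,"fingers": -1},
  {"travel": [0.002,0,0.02],"spin": 0,"fingers": -1},
  {"travel": [0.002,0,0.02],"spin": 0,"fingers": -1},
  {"travel": [0,0,0],"spin": 0,"fingers": -1},
])

```text
time_s: 22.25
position: [346.3, -116.2, 77.6]
tcp_rot: [[-0.959, 0.266, -0.095], [0.263, 0.964, 0.044], [0.103, 0.017, -0.995]]
force: [-0.8, 0.4, 0.5]
grip_width: 92.1
```

```bash
python3 go.py 640.5 -217.5 235 88.4
```

```text
t 22.25 pos [ 346.3 -116.2   77.6] yaw 74.59 tilt [-0.095  0.044 -0.995] F [-0.8  0.4  0.5] T [-0.05  0.05  0.01] w 92.1 q [-0.34  0.24  2.22  0.01  0.79 -1.65]
tool delta mm [-292.6  -16.7 -188.9]
spin -13.81
```

arm_command([
  {"travel": [0,0,0],"spin": -2,"fingers": -1},
  {"travel": [0,0,0],"spin": -2,"fingers": -1},
  {"travel": [0,0,0],"spin": -2,"fingers": -1},
  {"travel": [0,0,0],"spin": -2,"fingers": -1},
])

```text
time_s: 22.58
position: [348.4, -117.1, 77.9]
tcp_rot: [[-0.987, 0.126, -0.098], [0.122, 0.992, 0.045], [0.103, 0.032, -0.994]]
force: [0.4, -0.1, -1.3]
grip_width: 91.7
```

```bash
python3 go.py 640.5 -217.5 235 88.4
```

```text
t 22.58 pos [ 348.4 -117.1   77.9] yaw 82.77 tilt [-0.098  0.045 -0.994] F [ 0.4 -0.1 -1.3] T [-0.   -0.08  0.01] w 91.7 q [-0.34  0.24  2.21  0.01  0.8  -1.79]
tool delta mm [-284.5  -57.7 -189.2]
spin -5.63
```

```bash
python3 go.py 600 -203 260 71.3
```

```text
t 22.58 pos [ 348.4 -117.1   77.9] yaw 82.77 tilt [-0.098  0.045 -0.994] F [ 0.4 -0.1 -1.3] T [-0.   -0.08  0.01] w 91.7 q [-0.34  0.24  2.21  0.01  0.8  -1.79]
tool delta mm [-240.2  -47.6 -209.5]
spin 11.47
```

arm_command([
  {"travel": [0,0,-0.036],"spin": 5,"fingers": -1},
  {"travel": [0,0,-0.036],"spin": 6,"fingers": -1},
  {"travel": [0,0,-0.036],"spin": 0,"fingers": -1},
  {"travel": [0,0,-0.036],"spin": 0,"fingers": -1},
  {"travel": [-0.02,-0.003,-0.03],"spin": 0,"fingers": -1},
  {"travel": [-0.035,0,-0.015],"spin": 0,"fingers": -1},
  {"travel": [-0.035,0,-0.01],"spin": 0,"fingers": -1},
  {"travel": [-0.035,0,-0.008],"spin": 0,"fingers": -1},
  {"travel": [-0.03,0,-0.006],"spin": 0,"fingers": -1},
  {"travel": [0,0,0],"spin": 0,"fingers": -1},
])

```text
time_s: 23.42
position: [525.4, -183.0, 293.7]
tcp_rot: [[-0.943, 0.32, -0.091], [0.317, 0.947, 0.042], [0.099, 0.011, -0.995]]
force: [-1.9, -0.6, -0.8]
grip_width: 92.2
```

```bash
python3 go.py 640 -217.5 240 71.3
```

```text
t 23.42 pos [ 525.4 -183.   293.7] yaw 71.35 tilt [-0.091  0.042 -0.995] F [-1.9 -0.6 -0.8] T [-0.03 -0.03  0.03] w 92.2 q [-0.34  0.24  1.63  0.01  1.37 -1.59]
tool delta mm [-124.4    3.4   41.6]
spin 0.05
```

arm_command([
  {"travel": [-0.03,0.001,0.006],"spin": 0,"fingers": -1},
  {"travel": [-0.03,0.001,0.006],"spin": 0,"fingers": -1},
  {"travel": [-0.03,0.001,0.006],"spin": 0,"fingers": -1},
  {"travel": [-0.025,0,0.006],"spin": 0,"fingers": -1},
  {"travel": [0,0,0],"spin": 0,"fingers": -1},
  {"travel": [0,0,0],"spin": 0,"fingers": -1},
])

```text
time_s: 23.92
position: [637.6, -217.5, 261.4]
tcp_rot: [[-0.943, 0.32, -0.09], [0.318, 0.947, 0.041], [0.099, 0.01, -0.995]]
force: [-0.3, -0.2, 0.4]
grip_width: 92.3
```

```bash
python3 go.py 640 -217.5 215 71.3
```

```text
t 23.92 pos [ 637.6 -217.5  261.4] yaw 71.31 tilt [-0.09   0.041 -0.995] F [-0.3 -0.2  0.4] T [ 0.01 -0.04 -0.  ] w 92.3 q [-0.34  0.45  1.4   0.01  1.39 -1.58]
tool delta mm [-6.8  0.2 45.9]
spin 0.01
```

arm_command([
  {"travel": [-0.002,0,0.012],"spin": 0,"fingers": -1},
  {"travel": [-0.002,0,0.012],"spin": 0,"fingers": -1},
  {"travel": [-0.002,0,0.012],"spin": 0,"fingers": -1},
  {"travel": [-0.001,0,0.008],"spin": 0,"fingers": -1},
  {"travel": [0,0,0],"spin": 0,"fingers": -1},
])

```text
time_s: 24.33
position: [637.0, -216.9, 214.6]
tcp_rot: [[-0.943, 0.321, -0.091], [0.318, 0.947, 0.041], [0.099, 0.01, -0.995]]
force: [0.1, -0.3, 0.5]
grip_width: 92.0
```

```bash
python3 go.py 640 -217.5 162 71.3; python3 look.py o
```

```text
t 24.33 pos [ 637.  -216.9  214.6] yaw 71.29 tilt [-0.091  0.041 -0.995] F [ 0.1 -0.3  0.5] T [-0.03 -0.    0.  ] w 92.0 q [-0.34  0.49  1.45  0.01  1.31 -1.58]
tool delta mm [-8.2 -0.1 52. ]
spin -0.01
```

View pics/o_scene.png

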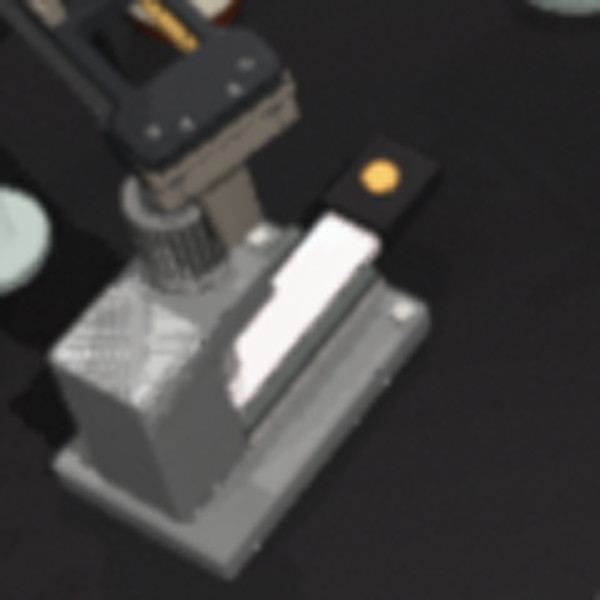

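arm_command([
  {"travel": [-0.002,0,0.012],"spin": 0,"fingers": -1},
  {"travel": [-0.002,0,0.012],"spin": 0,"fingers": -1},
  {"travel": [-0.002,0,0.012],"spin": 0,"fingers": -1},
  {"travel": [-0.001,0,0.008],"spin": 0,"fingers": -1},
  {"travel": [0,0,0],"spin": 0,"fingers": -1},
])

```text
time_s: 24.85
position: [641.4, -217.9, 168.9]
tcp_rot: [[-0.943, 0.321, -0.086], [0.318, 0.947, 0.04], [0.095, 0.01, -0.995]]
force: [-0.7, 0.1, -0.0]
grip_width: 91.7
```

```bash
python3 go.py 640 -217.5 162 71.3
```

```text
t 24.85 pos [ 641.4 -217.9  168.9] yaw 71.3 tilt [-0.086  0.04  -0.995] F [-0.7  0.1 -0. ] T [-0.02  0.01  0.03] w 91.7 q [-0.33  0.53  1.48  0.01  1.22 -1.58]
tool delta mm [ 0.8 -0.2  7. ]
spin -0.0
```

arm_command([
  {"travel": [0,0,0.004],"spin": 0,"fingers": 1},
  {"travel": [0,0,0],"spin": 0,"fingers": 1},
  {"travel": [0,0,0],"spin": 0,"fingers": 1},
  {"travel": [0,0,0],"spin": 0,"fingers": 1},
  {"travel": [0,0,0],"spin": 0,"fingers": 1},
  {"travel": [0,0,0],"spin": 0,"fingers": 1},
  {"travel": [0,0,0],"spin": 0,"fingers": 1},
  {"travel": [0,0,0],"spin": 0,"fingers": 1},
])

```text
time_s: 25.52
position: [641.6, -217.9, 165.0]
tcp_rot: [[-0.943, 0.321, -0.086], [0.318, 0.947, 0.04], [0.094, 0.01, -0.996]]
force: [0.1, -1.3, 0.2]
grip_width: 40.2
```

```bash
python3 go.py 640 -217.5 162 71.3
```

```text
t 25.52 pos [ 641.6 -217.9  165. ] yaw 71.3 tilt [-0.086  0.04  -0.996] F [ 0.1 -1.3  0.2] T [-0.02 -0.02  0.01] w 40.2 q [-0.33  0.54  1.48  0.01  1.22 -1.58]
tool delta mm [ 1.3 -0.1  3.1]
spin -0.0
```

arm_command([
  {"travel": [0.003,0,0],"spin": 0,"fingers": 1},
  {"travel": [0.003,0,0],"spin": 0,"fingers": 1},
])

```text
time_s: 25.68
position: [640.7, -217.8, 165.2]
tcp_rot: [[-0.944, 0.321, -0.075], [0.319, 0.947, 0.036], [0.082, 0.01, -0.997]]
force: [14.6, -4.1, -12.8]
grip_width: 39.4
```

```bash
python3 go.py 640 -217.5 162 71.3
```

```text
t 25.68 pos [ 640.7 -217.8  165.2] yaw 71.3 tilt [-0.075  0.036 -0.997] F [ 14.6  -4.1 -12.8] T [-0.91 -2.77 -0.03] w 39.4 q [-0.33  0.53  1.49  0.01  1.2  -1.58]
tool delta mm [0.5 0.1 3.3]
spin -0.0
```

arm_command([
  {"travel": [0.003,0,0],"spin": 0,"fingers": 1},
  {"travel": [0.003,0,0],"spin": 0,"fingers": 1},
  {"travel": [0.003,0,0],"spin": 0,"fingers": 1},
  {"travel": [0.003,0,0],"spin": 0,"fingers": 1},
  {"travel": [0.003,0,0],"spin": 0,"fingers": 1},
  {"travel": [0.003,0,0],"spin": 0,"fingers": 1},
])

```text
time_s: 26.18
position: [640.3, -217.8, 165.2]
tcp_rot: [[-0.946, 0.321, -0.037], [0.32, 0.947, 0.023], [0.042, 0.01, -0.999]]
force: [11.5, -4.1, -10.4]
grip_width: 39.4
```

```bash
python3 go.py 640 -217.5 162 71.3
```

```text
t 26.18 pos [ 640.3 -217.8  165.2] yaw 71.28 tilt [-0.037  0.023 -0.999] F [ 11.5  -4.1 -10.4] T [-0.66 -1.84 -0.03] w 39.4 q [-0.33  0.51  1.53  0.01  1.15 -1.58]
tool delta mm [0.2 0.1 3.2]
spin -0.02
```

Tilt is coming out well; six more rows.

arm_command([
  {"travel": [0.003,0,0],"spin": 0,"fingers": 1},
  {"travel": [0.003,0,0],"spin": 0,"fingers": 1},
  {"travel": [0.003,0,0],"spin": 0,"fingers": 1},
  {"travel": [0.003,0,0],"spin": 0,"fingers": 1},
  {"travel": [0.003,0,0],"spin": 0,"fingers": 1},
  {"travel": [0.003,0,0],"spin": 0,"fingers": 1},
  {"travel": [0,0,0],"spin": 7,"fingers": 1},
  {"travel": [0,0,0],"spin": 7,"fingers": 1},
])

```text
time_s: 26.85
position: [640.6, -217.8, 165.5]
tcp_rot: [[-0.84, 0.543, 0.003], [0.543, 0.84, 0.009], [0.002, 0.009, -1.0]]
force: [-0.7, 1.7, 0.4]
grip_width: 39.9
```

```bash
python3 go.py 640 -217.5 162 71.3
```

```text
t 26.85 pos [ 640.6 -217.8  165.5] yaw 57.11 tilt [ 0.003  0.009 -1.   ] F [-0.7  1.7  0.4] T [0.17 0.47 0.02] w 39.9 q [-0.33  0.49  1.56  0.01  1.09 -1.34]
tool delta mm [ 0.7 -0.1  3.5]
spin -14.19
```

arm_command([
  {"travel": [0,0,0],"spin": 7,"fingers": 1},
  {"travel": [0,0,0],"spin": 7,"fingers": 1},
  {"travel": [0,0,0],"spin": 7,"fingers": 1},
  {"travel": [0,0,0],"spin": 7,"fingers": 1},
  {"travel": [0,0,0],"spin": 7,"fingers": 1},
  {"travel": [0,0,0],"spin": 7,"fingers": 1},
  {"travel": [0,0,0],"spin": 7,"fingers": 1},
  {"travel": [0,0,0],"spin": 7,"fingers": 1},
])

```text
time_s: 27.52
position: [641.0, -217.5, 165.5]
tcp_rot: [[0.004, 1.0, 0.005], [1.0, -0.004, 0.009], [0.009, 0.005, -1.0]]
force: [1.7, -0.8, -1.4]
grip_width: 39.4
```

```bash
python3 go.py 640 -217.5 162 71.3
```

```text
t 27.52 pos [ 641.  -217.5  165.5] yaw -0.25 tilt [ 0.005  0.009 -1.   ] F [ 1.7 -0.8 -1.4] T [ 0.03 -0.14  0.05] w 39.4 q [-0.33  0.48  1.57  0.01  1.09 -0.34]
tool delta mm [-0.  -1.   3.5]
spin -71.55
```

Turned 1.24 rad smoothly, low forces. Continue.

arm_command([
  {"travel": [0,0,0],"spin": 7,"fingers": 1},
  {"travel": [0,0,0],"spin": 7,"fingers": 1},
  {"travel": [0,0,0],"spin": 7,"fingers": 1},
  {"travel": [0,0,0],"spin": 7,"fingers": 1},
  {"travel": [0,0,0],"spin": 7,"fingers": 1},
  {"travel": [0,0,0],"spin": 7,"fingers": 1},
  {"travel": [0,0,0],"spin": 7,"fingers": 1},
  {"travel": [0,0,0],"spin": 7,"fingers": 1},
])

```text
time_s: 28.18
position: [641.4, -217.9, 165.5]
tcp_rot: [[0.844, 0.537, 0.009], [0.537, -0.844, 0.008], [0.012, -0.002, -1.0]]
force: [0.5, -0.1, -1.4]
grip_width: 39.3
```

```bash
python3 go.py 640 -217.5 162 71.3; python3 look.py p
```

```text
t 28.18 pos [ 641.4 -217.9  165.5] yaw -57.54 tilt [ 0.009  0.008 -1.   ] F [ 0.5 -0.1 -1.4] T [-0.2  -0.16  0.12] w 39.3 q [-0.33  0.48  1.57  0.01  1.09  0.66]
tool delta mm [-1.  -1.1  3.5]
spin -128.84
```

View pics/p_scene.png

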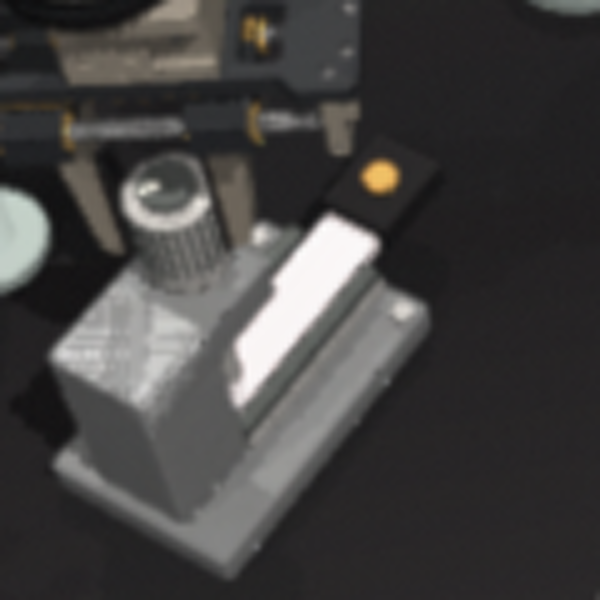

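arm_command([
  {"travel": [0,0,0],"spin": 7,"fingers": 1},
  {"travel": [0,0,0],"spin": 7,"fingers": 1},
  {"travel": [0,0,0],"spin": 7,"fingers": 1},
  {"travel": [0,0,0],"spin": 7,"fingers": 1},
  {"travel": [0,0,0],"spin": 7,"fingers": 1},
  {"travel": [0,0,0],"spin": 7,"fingers": 1},
  {"travel": [0,0,0],"spin": 7,"fingers": 1},
  {"travel": [0,0,0],"spin": 7,"fingers": 1},
])

```text
time_s: 28.95
position: [641.2, -218.4, 165.5]
tcp_rot: [[0.92, -0.393, 0.01], [-0.393, -0.92, 0.006], [0.007, -0.009, -1.0]]
force: [-0.4, 0.2, -0.7]
grip_width: 39.5
```

```bash
python3 go.py 640 -217.5 162 71.3
```

```text
t 28.95 pos [ 641.2 -218.4  165.5] yaw -113.14 tilt [ 0.01   0.006 -1.   ] F [-0.4  0.2 -0.7] T [-0.33 -0.08  0.06] w 39.5 q [-0.34  0.48  1.57  0.01  1.08  1.64]
tool delta mm [-1.5 -0.4  3.5]
spin 175.56
```

arm_command([
  {"travel": [0,0,0],"spin": 7,"fingers": 1},
  {"travel": [0,0,0],"spin": 7,"fingers": 1},
  {"travel": [0,0,0],"spin": 7,"fingers": 1},
  {"travel": [0,0,0],"spin": 7,"fingers": 1},
  {"travel": [0,0,0],"spin": 7,"fingers": 1},
])

```text
time_s: 29.37
position: [640.9, -218.6, 165.5]
tcp_rot: [[0.526, -0.851, 0.01], [-0.851, -0.526, 0.004], [0.002, -0.011, -1.0]]
force: [-0.0, 0.5, -1.8]
grip_width: 39.3
```

```bash
python3 go.py 640 -217.5 162 71.3;python3 look.py q
```

```text
t 29.37 pos [ 640.9 -218.6  165.5] yaw -148.29 tilt [ 0.01   0.004 -1.   ] F [-0.   0.5 -1.8] T [-0.3   0.06  0.05] w 39.3 q [-0.33  0.48  1.57  0.01  1.08  2.25]
tool delta mm [-1.4  0.2  3.5]
spin 140.41
```

View pics/q_scene.png

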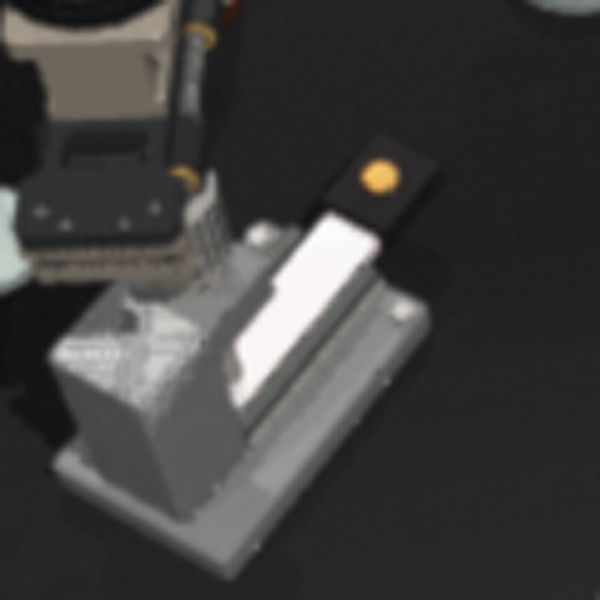

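arm_command([
  {"travel": [0,0,0],"spin": 7,"fingers": 1},
  {"travel": [0,0,0],"spin": 7,"fingers": 1},
  {"travel": [0,0,0],"spin": 0,"fingers": 1},
  {"travel": [0,0,0],"spin": 0,"fingers": -1},
  {"travel": [0,0,0],"spin": 0,"fingers": -1},
  {"travel": [0,0,0],"spin": 0,"fingers": -1},
  {"travel": [0,0,0],"spin": 0,"fingers": -1},
  {"travel": [0,0,0],"spin": 0,"fingers": -1},
  {"travel": [0,0,0],"spin": 0,"fingers": -1},
])

```text
time_s: 30.22
position: [640.6, -218.3, 166.1]
tcp_rot: [[0.348, -0.937, 0.01], [-0.937, -0.348, 0.005], [-0.001, -0.011, -1.0]]
force: [0.2, 0.2, -0.4]
grip_width: 77.6
```

```bash
python3 go.py 640 -217.5 162 71.3
```

```text
t 30.22 pos [ 640.6 -218.3  166.1] yaw -159.62 tilt [ 0.01   0.005 -1.   ] F [ 0.2  0.2 -0.4] T [0.09 0.06 0.02] w 77.6 q [-0.33  0.48  1.57  0.01  1.08  2.45]
tool delta mm [-1.   0.3  4.1]
spin 129.08
```

arm_command([
  {"travel": [0,0,-0.015],"spin": 0,"fingers": -1},
  {"travel": [0,0,-0.02],"spin": 0,"fingers": -1},
  {"travel": [0,0,-0.02],"spin": 0,"fingers": -1},
  {"travel": [0,0,-0.02],"spin": 0,"fingers": -1},
  {"travel": [0,0,-0.02],"spin": 0,"fingers": -1},
  {"travel": [0,0,-0.02],"spin": 0,"fingers": -1},
  {"travel": [0,0,0],"spin": 0,"fingers": -1},
])

```text
time_s: 30.8
position: [637.9, -218.5, 283.9]
tcp_rot: [[0.354, -0.935, 0.005], [-0.935, -0.354, 0.006], [-0.004, -0.007, -1.0]]
force: [-0.4, 0.2, 0.1]
grip_width: 91.9
```

```bash
python3 go.py 450 -150 280 71.3
```

```text
t 30.8 pos [ 637.9 -218.5  283.9] yaw -159.24 tilt [ 0.005  0.006 -1.   ] F [-0.4  0.2  0.1] T [ 0.03  0.12 -0.02] w 91.9 q [-0.34  0.38  1.45  0.01  1.3   2.44]
tool delta mm [-130.7  151.5    3.4]
spin 129.46
```

Back away towards the robot, then check.

arm_command([
  {"travel": [-0.02,0.025,-0.003],"spin": 0,"fingers": -1},
  {"travel": [-0.02,0.025,-0.003],"spin": 0,"fingers": -1},
  {"travel": [-0.02,0.025,-0.003],"spin": 0,"fingers": -1},
  {"travel": [-0.02,0.025,-0.003],"spin": 0,"fingers": -1},
  {"travel": [-0.02,0.025,-0.003],"spin": 0,"fingers": -1},
  {"travel": [-0.02,0.025,-0.003],"spin": 0,"fingers": -1},
  {"travel": [0,0,0],"spin": 0,"fingers": -1},
  {"travel": [0,0,0],"spin": 0,"fingers": -1},
])

```text
time_s: 31.47
position: [445.9, -156.9, 295.0]
tcp_rot: [[0.36, -0.933, 0.002], [-0.933, -0.36, 0.007], [-0.006, -0.004, -1.0]]
force: [0.3, 0.0, 0.4]
grip_width: 92.1
```

```bash
python3 go.py
python3 - <<'E'
from h import *
for n in("scene","top"):
    p,d=r.snapshot(n);np.save(n+"z_d.npy",d);np.save(n+"z_p.npy",p);cv2.imwrite(f"pics/z_{n}.png",p[:,:,::-1])
p=np.load("scenez_p.npy")
cv2.imwrite("pics/z_c.png",cv2.resize(p[180:300,170:290][:,:,::-1],None,fx=5,fy=5,interpolation=cv2.INTER_CUBIC))
d=np.load("scenez_d.npy");C=cloud("scene",d);hsv=cv2.cvtColor(p,cv2.COLOR_RGB2HSV)
M=(C[...,2]>28)&(C[...,2]<65)&(C[...,0]>542)&(C[...,0]<612)&(abs(C[...,1]+212)<18)&(hsv[...,2]>170)
Q=C[M];A=np.c_[Q[:,0]-560,np.ones(len(Q))];print(np.linalg.lstsq(A,Q[:,2],rcond=None)[0].round(3))
m=((hsv[...,1]>130)&(hsv[...,0]>10)&(hsv[...,0]<30)&(hsv[...,2]>150));m[:190]=0;m[240:]=0;m[:,:235]=0;m[:,:270]&=True;m[:,270:]=0
ys,xs=np.nonzero(m);print("stud",xs.mean(),ys.mean(),plane("scene",[[xs.mean(),ys.mean()]],51).round(1))
E
```

```text
t 31.47 pos [ 445.9 -156.9  295. ] yaw -158.92 tilt [ 0.002  0.007 -1.   ] F [0.3 0.  0.4] T [0.07 0.1  0.04] w 92.1 q [-0.35  0.04  1.86  0.01  1.24  2.42]
[5.000e-03 3.968e+01]
stud 245.9090909090909 214.6969696969697 [[ 514.3 -214.6   51. ]]
```

View pics/z_c.png

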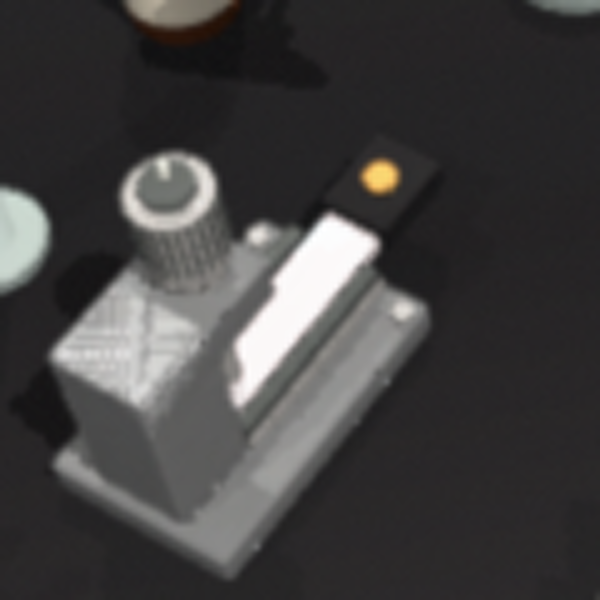

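View pics/z_top.png

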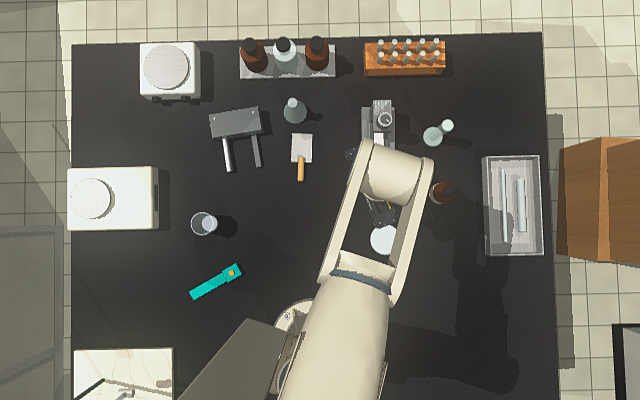

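View pics/z_scene.png

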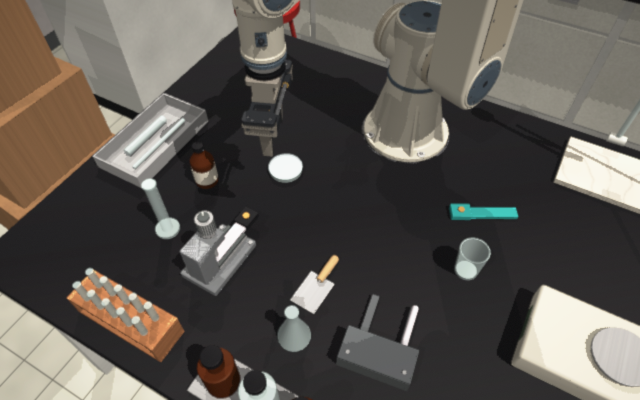

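```bash
python3 -c "
from rig import r
print(r.job_done())"
```

```text
the job is handed in; nothing more can be done
None
```

The flat electrode now lies on the gauge's bed with its blade clamped under the spindle, and I handed the job in at about 31.5 s of the 72 s. No verdict was reported.

**What I did:**
1. I drew the electrode about 73.5 mm out along its tongue by the blade, just short of the 75 mm you gave. The head was clear of the roof, so I regripped it there and turned it only after lifting it well away.
2. I let the blade down between the rails and slid it to the stop, where I felt about 13 N of contact.
3. I turned the thimble about 4.0 rad clockwise in one go, let go and backed off.

**Last checks:**
- **Electrode:** it lies flat, with the blade top at 39.7 mm and a slope of 0.005 rad or less. The stud puts the tip about 1 mm from the stop, within the 2 mm calibration.
- **Clamping:** I could not read the spindle, the ratchet or the clamping force. The mark on the cap turned roughly with the gripper. From the stated starting range, the ratchet should have slipped between about 1.2 and 2.6 rad.
- **Surroundings:** the rod, glassware and spatula look unmoved in the final pictures. The gripper is open and touches nothing.

**What went wrong:**
- **Jam under the spindle:** the blade first wedged there because it was held about 0.04 rad nose-up. Raising the head levelled it and it went in.
- **Tool tilt:** the arm sagged and its tilt drifted by up to 0.1 rad. I straightened it by pulling gently, at about 20 N, on the gripped thimble before turning.
- **Camera disagreement:** the top camera differed from the arm by about 2 mm in y, and the two cameras differed by about 3 mm on the thimble.

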